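# Tip a tray of oranges into the feed hopper and hang the tray up

## Robot

A 6-joint arm with a two-finger parallel gripper is mounted at the origin on the work surface. World frame = base frame: x ahead of the robot, y to its left, z up, the work surface at z = 0. Lengths are in m, angles in degrees, forces in N, time in s.
With the tool pointing down it reaches from about 0.4 to 0.825 m from the base axis. Payload 7 kg.
Tool frame: the origin (TCP) lies where the fingers leave the gripper's body, on its centre line; the fingertips stand 66 mm ahead of it and the grasp point (between the pads) lies 47 mm ahead of it; z points along the fingers, y is the direction in which the jaws open and shut (so a half turn about z gives the same grasp; the last joint's range is limited). The gripper opens to 88 mm and grips with 3 to 60 N. Pads are 19 mm wide; open, the fingers measure 130 mm over their backs; the gripper's body (78 mm by 193 mm) begins 47 mm behind the grasp point.
Start: joints at [90.877, 20.546, 0.682, 0, -70.136, -16.507], TCP at [0.182, 0.65, 0.292] pointing down, gripper open.
Joint ranges: [-176.03, 176.03], [-82.01, 121.73], [-58.28, 71.71], [-173.87, 95.51], [-174.79, -0.11], [-173.66, 173.66]. Speed limits (degrees/s): [136.94, 136.94, 172.46, 180, 180, 180].

## Interface

Orientations are given as [roll, pitch, yaw] about the fixed x, y, z axes, in that order (R = Rz(yaw) Ry(pitch) Rx(roll)).
In Python, from plant import get_obs, snapshot, close_job gives the robot as it stands.
- The arm moves only by the tool play_rows, never from a script. Its argument "series" is a list of rows, each a list of 5 numbers: the opening in per cent of the stroke, from 0 (shut) to 100 (fully open), then the shift along the tool's x, y, z in m, then the turn about the tool's z in degrees. In form: [[jaw, dx, dy, dz, spin], ...]. A call has 1 to 10 rows; each row is the pose to reach, as a shift and turn from the pose commanded when the call began, along the tool's axes at that moment; what a row does not reach only later rows make up. A row lasts 1/10 s, in which the tool goes at most 50 mm and 8.59 degrees, less where a joint would pass 70% of its speed; a pose out of reach is approached as far as the arm can. A call with a gripper value outside its range is refused whole. The fingers move at their own pace and stop on an object; the grip force is fixed at half the most. Time passes only in rows, so rows that repeat a pose let the fingers close. It gives the time, the measured TCP pose, the force and the opening at its end, in the units of the state.
- get_obs(): the state, without advancing time (a new reading comes with each control period).
- snapshot(name): name is "scene" or "top"; returns a dict with "frame" (420x560x3 uint8, red, green, blue), "z_map" (420x560 float32, m along the optical axis (not along the pixel's ray), 0 where there is no reading), "mtx" (3x3 intrinsics, pixels), "camera_from_world" (4x4, takes a point from world to camera coordinates). Camera axes: x right, y up, looking along -z (the intrinsics and any distortion apply to the point x, -y, -z); pixel columns grow to the right and rows downward; lengths in m; the calibration is good to about 2 mm. A picture is of the moment at which its call begins.
- close_job(): hands the job in, once; it reports no verdict.
The state is a dict: "clock": time; "joint_pos": joint angles; "qvel": joint speeds; "tau": joint torques, N m; "tool_pos": TCP position; "orientation": TCP orientation; "force": force on the tool from outside, world axes, zero at the start; "moment": the same for the moment, N m; "opening": finger opening in m.
Only numpy, scipy, OpenCV 4.12 (cv2) and the standard library are available. Lean on these libraries where they do the work, as an engineer would, in place of code of your own. Each camera call takes 0.05 s, during which the arm holds its last target.

## Task

Pick up the loaded tray by its bridge handle, tip all three oranges out of its open front into the feed hopper without handling the fruit or dropping it from high up, then bring the empty tray in from the prongs' free end, gently hang it by its handle across both prongs of the drying rack and let go. Leave everything else on the counter where it stands.

Things in the scene. Friction and masses are not known exactly. Their poses are not given: they have to be found in the camera images.
- tray: loose steel tray, 131 (x) by 142 mm (y); origin: centre of its underside, z up. Floor 4 mm; side (y) and back (+x) walls 45 mm high, 4 mm thick; the front (-x) is open but for a sill rising 6 mm above the floor. A flat strap (26 mm wide) amid each side wall rises to carry the rigid bridge handle over the middle. 0.35 kg empty, 0.7 kg loaded
- tray_grip (a point): centre of the tray's wooden bridge handle, 110 mm above the tray's underside, straight above the tray's origin: a flat bar along the tray's y, 14 mm thick (x), 132 mm long (y), 26 mm tall (z, from 97 to 123 mm above the underside). Axes as the tray's
- orange0: an orange, a ball 62 mm in diameter, one of three lying loose in the tray; origin at its centre
- orange1: an orange, a ball 62 mm in diameter, one of three lying loose in the tray; origin at its centre
- orange2: an orange, a ball 62 mm in diameter, one of three lying loose in the tray; origin at its centre
- hopper: steel feed hopper on four legs, fixed to the counter; square open mouth 210 mm inside, 218 mm outside (rim flange to 234 mm), walls 4 mm, upright; rim 150 mm above the counter; floor inside slopes down to +x, from about 75 to 35 mm above the counter. Origin: on the counter under the middle of the mouth; x, y along the sides
- hopper_mouth (a point): centre of the hopper's mouth at rim height, 150 mm above the counter; axes as the hopper's
- rack: fixed drying rack. Two level round prongs, 10 mm thick, at y = -42 and +42 mm, run from posts at x = +92 mm (12 mm square, 170 mm high) towards -x and end at x = -52 mm in tips bent up to 182 mm. The prongs' upper side is 170 mm above the counter. Base plate 190 by 160 by 10 mm. Origin: on the counter, under the best place for the hung handle
- rack_seat (a point): point midway between the two prongs, level with their upper side (170 mm above the counter), above the rack's origin: best place for the middle of the handle's underside, handle along the rack's y. Axes as the rack's
- tin: bystander: tin can, 68 mm across, 85 mm tall; origin at centre of its underside
- mug: bystander: white mug, 76 mm across, 85 mm tall; origin at centre of its underside
- jar: bystander: white jar with lid, 72 mm across, 100 mm tall; origin at centre of its underside
- bowl: bystander: steel bowl, 90 mm across, 45 mm tall; origin at centre of its underside
Things that resemble listed ones, but are neither listed nor needed, are in the scene too. What is shaped like the orange2 but blue, purple or red is not meant.

How it is judged (in metres and radians):
On the way, in this order (a step that is already met when the one before it is completed fails the run):
1. the tray is lifted clear of the counter, at least 50 mm, with all three oranges in it (height (world z) of tray above 0.05 m and x of orange0 in the frame of tray between -0.062 and 0.062 m and y of orange0 in the frame of tray between -0.067 and 0.067 m and z of orange0 in the frame of tray between 0.02 and 0.07 m and x of orange1 in the frame of tray between -0.062 and 0.062 m and y of orange1 in the frame of tray between -0.067 and 0.067 m and z of orange1 in the frame of tray between 0.02 and 0.07 m and x of orange2 in the frame of tray between -0.062 and 0.062 m and y of orange2 in the frame of tray between -0.067 and 0.067 m and z of orange2 in the frame of tray between 0.02 and 0.07 m), for 0.2 s.
2. all three oranges are in the hopper, tipped out of the tray (x of orange0 in the frame of hopper between -0.105 and 0.105 m and y of orange0 in the frame of hopper between -0.105 and 0.105 m and z of orange0 in the frame of hopper between 0.03 and 0.135 m and x of orange1 in the frame of hopper between -0.105 and 0.105 m and y of orange1 in the frame of hopper between -0.105 and 0.105 m and z of orange1 in the frame of hopper between 0.03 and 0.135 m and x of orange2 in the frame of hopper between -0.105 and 0.105 m and y of orange2 in the frame of hopper between -0.105 and 0.105 m and z of orange2 in the frame of hopper between 0.03 and 0.135 m and distance between each of orange0, orange1, orange2 and tray above 0.09 m), for 0.2 s.
3. the empty tray hangs by its handle across both prongs of the rack (x of tray_grip in the frame of rack between -0.045 and 0.04 m and y of tray_grip in the frame of rack between -0.03 and 0.03 m and z of tray_grip in the frame of rack between 0.176 and 0.195 m and angle between tray's own z axis and vertical below 0.3 rad and contact force between tray and rack above 0.5 N and linear speed of tray below 0.03 m/s), for 0.2 s.
At the end, for the whole second after the job is handed in: All three oranges lie at rest inside the hopper below its rim, and the tray hangs at rest on the rack: its handle rests on the two prongs between the bent tips and the posts, within 30 mm of midway between the prongs, the tray within 17 degrees of level, carried by the rack (all of step 3 and x of orange0 in the frame of hopper between -0.105 and 0.105 m and y of orange0 in the frame of hopper between -0.105 and 0.105 m and z of orange0 in the frame of hopper between 0.03 and 0.135 m and x of orange1 in the frame of hopper between -0.105 and 0.105 m and y of orange1 in the frame of hopper between -0.105 and 0.105 m and z of orange1 in the frame of hopper between 0.03 and 0.135 m and x of orange2 in the frame of hopper between -0.105 and 0.105 m and y of orange2 in the frame of hopper between -0.105 and 0.105 m and z of orange2 in the frame of hopper between 0.03 and 0.135 m and linear speed of each of orange0, orange1, orange2 below 0.06 m/s); the robot touches nothing.
It fails at once if an orange is handled with the fingers (over 4 N) (contact force between the fingers and orange0 above 4 N or contact force between the fingers and orange1 above 4 N or contact force between the fingers and orange2 above 4 N).
It fails at once if an orange is dropped from high up (faster than 2.1 m/s) (linear speed of any of orange0, orange1, orange2 above 2.1 m/s).
It fails at once if the tray is forced onto the rack with more than 45 N (contact force between tray and rack above 45 N).
It fails at once if a bystander is moved more than 30 mm (distance of any of tin, mug, jar, bowl from where it was at the start of the episode above 0.03 m).
It also fails if it takes over 72 s, if anything falls off the work surface, if the arm or the gripper's body presses on something with over 40 N, if the wrist force passes 120 N, or if a joint passes its speed limit or range.

## Working session

There is one attempt and no reset: what is moved stays moved. The work goes in short steps, Python scripts to look and compute and a tool call to move; the robot and the scene stay as the last step left them, time stands still between calls to the robot, and variables do not carry over. Pictures are saved under pics/ and viewed, and the job is handed in when it is done.

Besides the shell and the picture viewer there is one more tool, called after ">>>" as name(argument=value, ...) on one line, values as JSON. play_rows: Moves the arm, as the interface text tells. Its arguments: {"type":"object","properties":{"series":{"type":"array"}},"required":["series"]}

```bash
mkdir -p pics; ls; python3 - <<'E'
from plant import get_obs, snapshot
import cv2,json
print(get_obs())
for n in("scene","top"):
    s=snapshot(n); cv2.imwrite(f"pics/{n}0.png",s["frame"][:,:,::-1]); print(n,s["mtx"],s["camera_from_world"])
E
```

```text
pics
{'clock': 0.0, 'joint_pos': array([ 9.08769082e+01,  2.05910637e+01,  6.34617652e-01, -1.97823119e-02,
       -7.01378162e+01, -1.65068894e+01]), 'qvel': array([ 0.10007562,  0.0287203 , -0.03194045, -0.06668615, -0.00249239,
        0.03030998]), 'tau': array([-4.08408696e-04, -5.82718670e+01,  2.93047410e+01,  6.99748859e+00,
        6.86637824e-03, -1.49787202e-04]), 'tool_pos': array([0.18177715, 0.64966345, 0.29123428]), 'orientation': array([ 1.79904338e+02, -8.95501665e-03, -1.56367102e+01]), 'force': array([-0.88270799, -0.26524727,  0.26396302]), 'moment': array([-0.02588228, -0.0319072 , -0.03766953]), 'opening': 0.08767048293681694}
scene [[380.20610089   0.         278.96335724]
 [  0.         380.20610089 206.71572866]
 [  0.           0.           1.        ]] [[-0.77537122  0.63143845  0.00921677  0.40702489]
 [-0.48888988 -0.60943999  0.6241551   0.19743221]
 [ 0.3997326   0.47944592  0.7812461  -1.37101519]
 [ 0.          0.          0.          1.        ]]
top [[461.82192136   0.         271.02250187]
 [  0.         461.82192136 213.94679088]
 [  0.           0.           1.        ]] [[ 0.01398267 -0.99983216  0.01183825  0.00163346]
 [ 0.98507043  0.01580593  0.17142465 -0.55751889]
 [-0.171583    0.00926453  0.98512611 -1.34958748]
 [ 0.          0.          0.          1.        ]]
```

View pics/scene0.png

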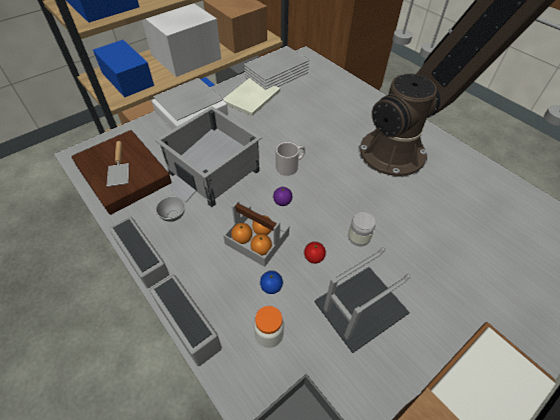

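View pics/top0.png

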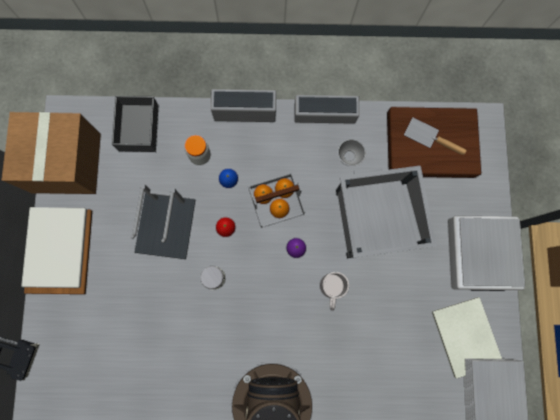

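The scene view shows the loaded tray with its brown handle at about (258,232), the hopper at (210,155) and the rack at (362,300). In the top view they are at (278,203), (385,215) and (165,225). The purple, red and blue balls are decoys. I'll enlarge crops next.

```bash
cat > h.py <<'E'
from plant import get_obs, snapshot
import numpy as np, cv2
def world(s,u,v,d):
    K=s["mtx"];T=s["camera_from_world"]
    p=np.array([(u-K[0,2])/K[0,0]*d,-(v-K[1,2])/K[1,1]*d,-d])
    return T[:3,:3].T@(p-T[:3,3])
def wmap(s):
    K=s["mtx"];T=s["camera_from_world"];d=s["z_map"];v,u=np.mgrid[:d.shape[0],:d.shape[1]]
    P=np.stack([(u-K[0,2])/K[0,0]*d,-(v-K[1,2])/K[1,1]*d,-d],-1)
    W=(P-T[:3,3])@T[:3,:3]; W[d==0]=np.nan; return W
def onplane(s,u,v,z):
    T=s["camera_from_world"];c=-T[:3,:3].T@T[:3,3];p=world(s,u,v,1.0);r=p-c
    return c+r*(z-c[2])/r[2]
def proj(s,P):
    K=s["mtx"];T=s["camera_from_world"];p=T[:3,:3]@np.asarray(P)+T[:3,3]
    return K[0,0]*p[0]/-p[2]+K[0,2], K[1,1]*-p[1]/-p[2]+K[1,2]
E
python3 - <<'E'
import cv2,numpy as np
a=cv2.imread("pics/scene0.png");b=cv2.imread("pics/top0.png")
c=lambda im,x,y,w,h,k:cv2.resize(im[y:y+h,x:x+w],None,fx=k,fy=k,interpolation=cv2.INTER_CUBIC)
cv2.imwrite("pics/c1.png",np.vstack([np.hstack([c(a,205,185,110,80,3.6),c(b,230,165,110,80,3.6)]),np.hstack([c(a,305,235,110,80,3.6),c(b,110,180,110,80,3.6)])]))
E
```

```text
(no output)
```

View pics/c1.png

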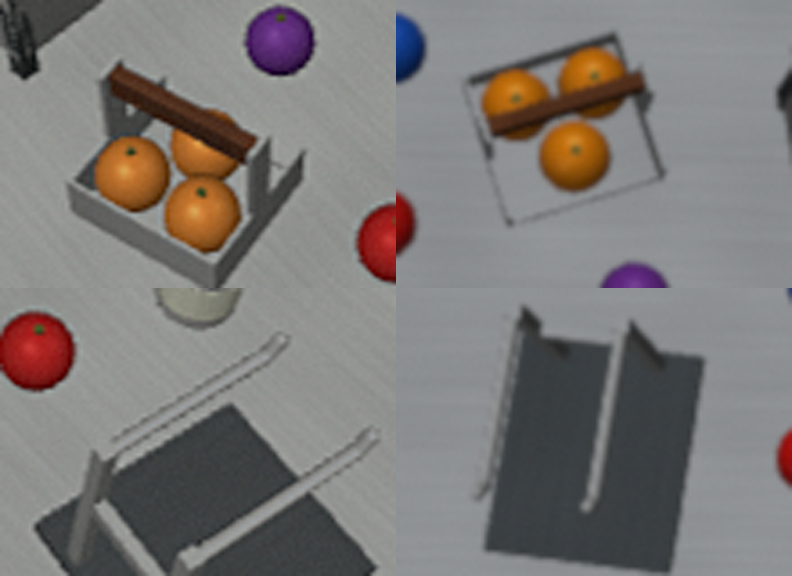

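The open front faces the robot, in the lower part of the top crop, and the back wall is at the far side. The rack's posts are also at the far side, with the prong tips towards the robot. Next I'll measure poses from depth.

```bash
python3 - <<'E'
from h import *
for n in("top","scene"):
    s=snapshot(n);W=wmap(s);f=s["frame"];hsv=cv2.cvtColor(f,cv2.COLOR_RGB2HSV);v,u=np.mgrid[:420,:560]
    def rep(name,m,ang=True):
        m=m&~np.isnan(W[...,0]);P=W[m]
        if len(P)<5: print(n,name,len(P));return
        r=cv2.minAreaRect((P[:,:2]*1000).astype(np.float32))
        print(n,name,len(P),"med",np.round(np.median(P,0),4),"z",np.round(np.percentile(P[:,2],[5,95]),3),"rect",np.round(r[0],1),np.round(r[1],1),round(r[2],1))
    box={"top":{"tray":(235,165,325,240),"hop":(325,155,440,275),"rack":(120,170,205,265)},"scene":{"tray":(215,190,295,270),"hop":(150,100,270,210),"rack":(305,235,420,355)}}[n]
    inb=lambda k:(u>=box[k][0])&(u<box[k][2])&(v>=box[k][1])&(v<box[k][3])
    Z=W[...,2]
    rep("handle",inb("tray")&(Z>.117)&(Z<.13))
    rep("hoprim",inb("hop")&(Z>.143)&(Z<.158))
    rep("prongs",inb("rack")&(Z>.155)&(Z<.19))
    rep("plate",inb("rack")&(Z>.006)&(Z<.016)&(f.sum(2)<250))
    rep("traywalls",inb("tray")&(Z>.042)&(Z<.052)&(hsv[...,1]<80))
    om=(hsv[...,0]>5)&(hsv[...,0]<22)&(hsv[...,1]>170)&(hsv[...,2]>120)&inb("tray")
    rep("or",om)
    if n=="top":
        top=om.copy()
        for (a,b) in((263,193),(285,187),(279,208)):
            print("orange centre",onplane(s,a,b,.035))
        m=inb("rack")&(Z>.155)&(Z<.19);P=W[m]
        for q in P[np.argsort(P[:,0])][::6]: print(np.round(q,3),end=" ")
    # bystanders
    c={"top":{"tin?":(195,147),"mug":(335,286),"jar":(212,278),"bowl":(351,153),"red":(226,227),"blue":(228,178),"purple":(296,248)},"scene":{}}[n]
    for k,(a,b) in c.items(): print(k,np.round(W[b,a],3))
E
```

```text
top handle 251 med [ 0.6078 -0.0085  0.1237] z [0.119 0.129] rect [607.4  -6.3] [ 25.4 141.1] 18.5
top hoprim 1551 med [ 0.5548 -0.3246  0.1507] z [0.146 0.155] rect [ 556.8 -317.5] [236.1 236.1] 8.7
top prongs 433 med [0.5386 0.3632 0.1706] z [0.165 0.179] rect [535.9 335.5] [ 97.3 153.7] 83.0
top plate 2497 med [0.5172 0.3425 0.0113] z [0.007 0.015] rect [524.6 336.8] [159.3 189.4] 83.4
top traywalls 183 med [ 0.6469 -0.0098  0.0463] z [0.042 0.05 ] rect [586.3  15. ] [215.9 207.9] 89.9
top or 494 med [ 0.6211 -0.0091  0.0613] z [0.05  0.069] rect [623.7  -3.9] [112.9 107.3] 52.1
orange centre [0.62478238 0.03549171 0.035     ]
orange centre [ 0.64486253 -0.0321016   0.035     ]
orange centre [ 0.57859771 -0.0142986   0.035     ]
[0.455 0.304 0.184] [0.459 0.306 0.175] [0.464 0.302 0.181] [0.465 0.383 0.18 ] [0.468 0.384 0.18 ] [0.47  0.299 0.17 ] [0.473 0.297 0.171] [0.474 0.389 0.172] [0.477 0.386 0.173] [0.479 0.303 0.168] [0.482 0.298 0.169] [0.483 0.379 0.171] [0.486 0.385 0.17 ] [0.488 0.384 0.173] [0.49  0.295 0.17 ] [0.492 0.292 0.171] [0.494 0.38  0.17 ] [0.496 0.382 0.173
[... 1179 characters left out ...]
owl [ 0.766 -0.243  0.008]
red [0.512 0.143 0.069]
blue [0.663 0.142 0.066]
purple [ 0.454 -0.065  0.066]
scene handle 279 med [ 0.6076 -0.0011  0.123 ] z [0.119 0.126] rect [608.5  -4.6] [ 28.6 142.7] 17.6
scene hoprim 1071 med [ 0.5642 -0.3096  0.1501] z [0.145 0.153] rect [ 555.2 -317.4] [235.8 241.3] 8.7
scene prongs 627 med [0.5437 0.3678 0.1692] z [0.164 0.177] rect [536.7 335.9] [ 96.  152.8] 83.7
scene plate 3412 med [0.5215 0.3488 0.0101] z [0.007 0.013] rect [500.5 308.3] [223.2 232.5] 83.5
scene traywalls 227 med [0.6452 0.0087 0.0453] z [0.043 0.05 ] rect [589.8 -43.1] [275.7 188. ] 65.1
scene or 653 med [0.6338 0.0008 0.0558] z [0.041 0.066] rect [629.1  10.2] [103.2 108.6] 71.2
```

```bash
cat >> h.py <<'E'
def move(x,y,z,yaw):
    o=get_obs();p=o["tool_pos"];R0=np.radians(o["orientation"][2]);y0=o["orientation"][2]
    d=np.array([x,y,z])-p
    dx=np.cos(R0)*d[0]+np.sin(R0)*d[1]; dy=np.sin(R0)*d[0]-np.cos(R0)*d[1]
    print("t",round(o["clock"],2),"pose",np.round(p,4),"rpy",np.round(o["orientation"],2),"F",np.round(o["force"],1),"open",round(o["opening"],4),"=> d",np.round([dx,dy,-d[2]],4),"spin",round(-((yaw-y0+180)%360-180),2))
E
python3 - <<'E'
from h import *
for n,b in(("top",(235,165,325,240)),("scene",(215,190,295,270))):
    s=snapshot(n);f=s["frame"];W=wmap(s);hsv=cv2.cvtColor(f,cv2.COLOR_RGB2HSV).astype(int);v,u=np.mgrid[:420,:560]
    m=(u>=b[0])&(u<b[2])&(v>=b[1])&(v<b[3])&(W[...,2]>.11)&(W[...,2]<.135)&((f[...,0].astype(int)-f[...,2])>15)
    P=W[m]; # re-cast onto top plane z=.123
    Q=np.array([onplane(s,a,c,.123) for c,a in zip(*np.nonzero(m))])[:,:2]
    for A in(P[:,:2],Q):
        w=np.linalg.svd(A-A.mean(0),full_matrices=False)[2][0];w*=np.sign(w[1]);t=A@w;nrm=np.array([w[1],-w[0]]);q=A@nrm
        c=w*(t.min()+t.max())/2+nrm*(q.min()+q.max())/2
        print(n,len(A),"yaw",np.degrees(np.arctan2(-w[0],w[1])),"c",c,"len",np.ptp(t),np.ptp(q))
move(0.608,-0.004,0.26,-73)
E
```

```text
top 247 yaw 18.096555541302493 c [ 0.60833285 -0.00307521] len 0.1302056557168426 0.020268452598870446
top 247 yaw 18.161876446580205 c [ 0.60804306 -0.00321747] len 0.13020058232494183 0.022571308374816024
scene 296 yaw 18.151416964864044 c [ 0.60718323 -0.00380137] len 0.13095979999282834 0.016695494794281895
scene 296 yaw 17.714922917939347 c [ 0.61066176 -0.00249209] len 0.13009689501712118 0.022647232545979
t 0.3 pose [0.1818 0.6499 0.2918] rpy [179.97  -0.   -15.63] F [-0.5 -0.4  0.4] open 0.0875 => d [0.5866 0.5149 0.0318] spin 57.37
```

Candidates for the tray in the top view:
- Loaded tray with a brown handle at (278,203).
- Open grey boxes at (243,105) and (327,110), and a black bin at (135,125), none with a bridge handle.

The only one with three oranges and a handle is (278,203). The crop confirms it, and the bar measures 130 mm long with its top at 0.123 m.

>>> play_rows(series=[[100,0.02,0.017,0,3],[100,0.06,0.05,0,9],[100,0.1,0.085,0,15],[100,0.14,0.12,0,22],[100,0.18,0.155,0,28],[100,0.22,0.19,0,34],[100,0.26,0.225,0,40],[100,0.3,0.26,0,46],[100,0.33,0.29,0,52],[100,0.36,0.315,0,56.4]])

```text
clock: 1.3
tool_pos: [0.443, 0.2496, 0.2926]
orientation: [-180.0, 0.0, -72.2]
force: [1.1, 0.7, 0.5]
opening: 0.0876
```

```bash
python3 -c "
from h import *
move(0.608,-0.003,0.26,-72)"
```

```text
t 1.3 pose [0.443  0.2496 0.2926] rpy [-1.7996e+02  3.0000e-02 -7.2240e+01] F [1.1 0.7 0.5] open 0.0876 => d [ 0.2909 -0.0801  0.0326] spin -0.24
```

>>> play_rows(series=[[100,0.02,-0.005,0,0],[100,0.06,-0.016,0.005,0],[100,0.1,-0.027,0.01,0],[100,0.145,-0.04,0.015,0],[100,0.19,-0.052,0.02,0],[100,0.23,-0.063,0.025,0],[100,0.265,-0.073,0.03,0],[100,0.285,-0.079,0.033,0],[100,0.291,-0.08,0.033,0],[100,0.291,-0.08,0.033,0]])

```text
clock: 2.3
tool_pos: [0.6084, -0.0013, 0.2588]
orientation: [180.0, 0.0, -72.1]
force: [-0.2, -0.0, 0.0]
opening: 0.0874
```

```bash
python3 - <<'E'
from h import *
move(0.608,-0.003,0.159,-72)
a=snapshot("scene")["frame"][:,:,::-1];b=snapshot("top")["frame"][:,:,::-1]
c=lambda im,x,y,w,h,k:cv2.resize(im[y:y+h,x:x+w],None,fx=k,fy=k,interpolation=cv2.INTER_CUBIC)
cv2.imwrite("pics/c2.png",np.hstack([c(a,190,130,140,140,2.8),c(b,210,130,140,140,2.8)]))
E
```

```text
t 2.3 pose [ 0.6084 -0.0013  0.2588] rpy [179.96   0.   -72.12] F [-0.2 -0.   0. ] open 0.0874 => d [0.0015 0.0009 0.0998] spin -0.12
```

View pics/c2.png

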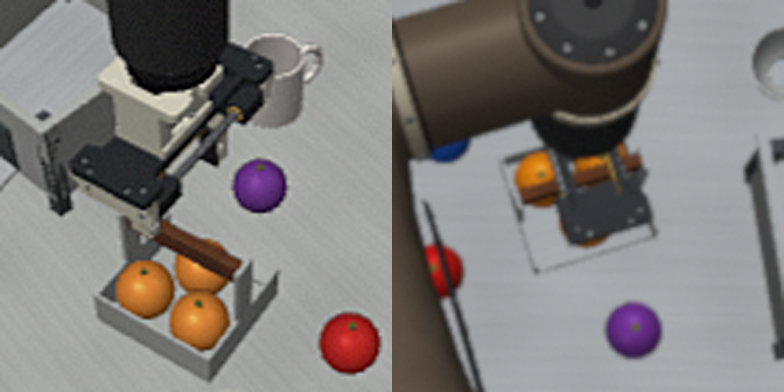

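The scene crop shows the open jaws above the brown bar, one finger on each side and lined up across it. Next I go down and grip.

>>> play_rows(series=[[100,0.001,0.001,0.02,0],[100,0.001,0.001,0.05,0],[100,0.001,0.001,0.08,0],[100,0.001,0.001,0.097,0],[100,0.001,0.001,0.1,0],[0,0.001,0.001,0.1,0],[0,0.001,0.001,0.1,0],[0,0.001,0.001,0.1,0],[0,0.001,0.001,0.1,0],[0,0.001,0.001,0.1,0]])

```text
clock: 3.4
tool_pos: [0.6079, -0.0019, 0.1598]
orientation: [-179.9, -0.0, -72.0]
force: [0.1, -0.3, -0.2]
opening: 0.0532
```

>>> play_rows(series=[[0,0,0,0,0],[0,0,0,0,0],[0,0,0,-0.005,0],[0,0,0,-0.015,0],[0,0,0,-0.03,0],[0,0,0,-0.045,0],[0,0,0,-0.06,0],[0,0,0,-0.07,0],[0,0,0,-0.075,0],[0,0,0,-0.075,0]])

```text
clock: 4.4
tool_pos: [0.6077, -0.0018, 0.2345]
orientation: [-180.0, 0.0, -72.0]
force: [0.5, 0.0, -6.5]
opening: 0.0115
```

```bash
python3 - <<'E'
from h import *
move(0.608,-0.003,0.159,-72)
a=snapshot("scene")["frame"][:,:,::-1];b=snapshot("top")["frame"][:,:,::-1]
c=lambda im,x,y,w,h,k:cv2.resize(im[y:y+h,x:x+w],None,fx=k,fy=k,interpolation=cv2.INTER_CUBIC)
cv2.imwrite("pics/c3.png",np.hstack([c(a,190,130,140,140,2.8),c(b,210,130,140,140,2.8)]))
E
```

```text
t 4.4 pose [ 0.6077 -0.0018  0.2345] rpy [-1.7997e+02  1.0000e-02 -7.2040e+01] F [ 0.5  0.  -6.5] open 0.0115 => d [0.0012 0.     0.0755] spin -0.04
```

View pics/c3.png

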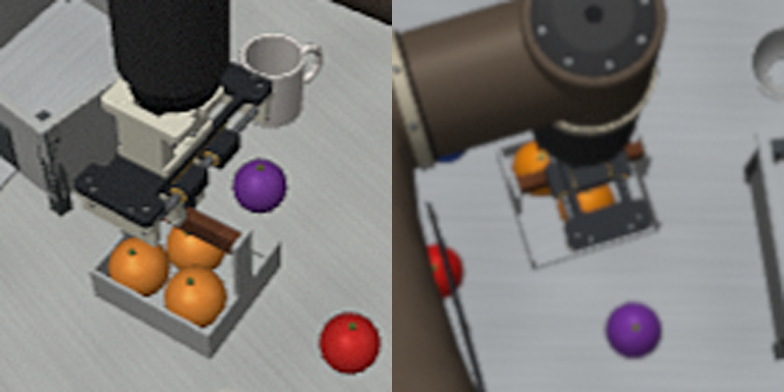

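The tray is lifted level, with all three oranges in it and the wrist showing about 6.5 N, which fits 0.7 kg. The tool can't tilt, so the plan is this: rest the back part of the tray's underside on the hopper's far rim, then arc the handle forward and down so the bar turns in the pads and the tray tips over the rim. First I go up and across.

>>> play_rows(series=[[0,0,0,-0.01,0],[0,0,0,-0.025,0],[0,0,0,-0.045,0],[0,0,0,-0.065,0],[0,0.004,0.001,-0.085,0],[0,0.012,0.003,-0.098,0],[0,0.024,0.006,-0.104,0],[0,0.04,0.01,-0.105,0],[0,0.06,0.015,-0.105,0],[0,0.08,0.021,-0.105,0]])

```text
clock: 5.5
tool_pos: [0.6121, -0.0863, 0.3381]
orientation: [179.9, 0.0, -72.0]
force: [-0.4, 0.6, 0.1]
opening: 0.0005
```

>>> play_rows(series=[[0,0.022,0.006,0,0.5],[0,0.045,0.012,0,1.5],[0,0.068,0.018,0,3],[0,0.091,0.024,0,4.5],[0,0.114,0.03,0,6],[0,0.137,0.036,0,7.5],[0,0.158,0.042,0,8.5],[0,0.177,0.047,0,9.3],[0,0.192,0.051,0,9.3],[0,0.203,0.054,0,9.3]])

```text
clock: 6.5
tool_pos: [0.6232, -0.2961, 0.3381]
orientation: [179.9, 0.0, -81.4]
force: [-0.4, 0.1, 0.5]
opening: 0.0003
```

```bash
python3 - <<'E'
from h import *
move(0.6252,-0.3069,0.315,-81.3)
E
```

```text
t 6.5 pose [ 0.6232 -0.2961  0.3381] rpy [ 1.7991e+02  3.0000e-02 -8.1380e+01] F [-0.4  0.1  0.5] open 0.0003 => d [ 0.011  -0.0004  0.0231] spin -0.08
```

The opening reads 0, so the tray slipped out of the jaws. I need to look before moving again.

```bash
python3 - <<'E'
from h import *
a=snapshot("scene")["frame"][:,:,::-1];b=snapshot("top")["frame"][:,:,::-1]
c=lambda im,x,y,w,h,k:cv2.resize(im[y:y+h,x:x+w],None,fx=k,fy=k,interpolation=cv2.INTER_CUBIC)
cv2.imwrite("pics/c4.png",np.hstack([c(a,150,80,200,220,2),c(b,210,90,200,220,2)]))
E
```

```text
(no output)
```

View pics/c4.png

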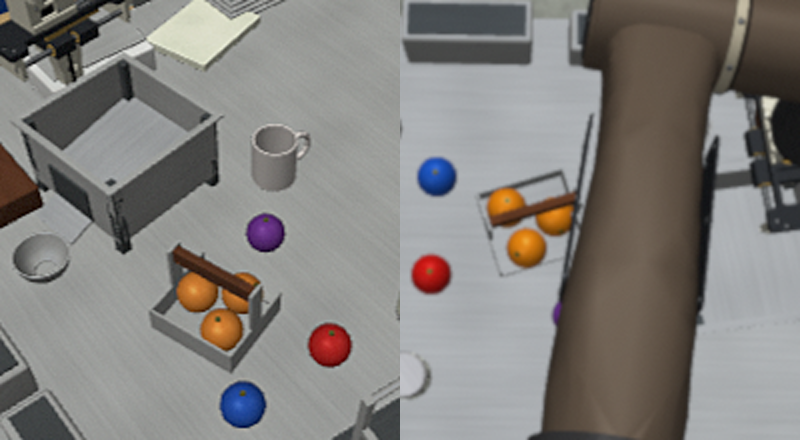

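The view shows the tray back on the counter at (215,300) in the crop, upright with all three oranges still in it. I lifted before the slow fingers had closed fully (53 mm on the last reading). I'll go back, measure again, and wait for the opening to settle this time.

>>> play_rows(series=[[50,-0.04,0,0,0],[50,-0.09,0,0,0],[50,-0.14,0,0,0],[50,-0.19,0,0,0],[50,-0.24,0,0,0],[50,-0.29,0,0,0],[50,-0.34,0,0,0],[50,-0.39,0,0,0],[50,-0.43,0,0,0],[50,-0.45,0,0,0]])

```text
clock: 7.6
tool_pos: [0.5547, 0.1541, 0.3393]
orientation: [-180.0, 0.0, -81.1]
force: [-0.1, -0.5, -0.4]
opening: 0.0439
```

```bash
python3 - <<'E'
from h import *
for n in("top","scene"):
    s=snapshot(n);f=s["frame"];W=wmap(s);hsv=cv2.cvtColor(f,cv2.COLOR_RGB2HSV).astype(int)
    Z=W[...,2]
    m=(abs(W[...,0]-.6)<.12)&(abs(W[...,1])<.12)&(Z>.105)&(Z<.135)&((f[...,0].astype(int)-f[...,2])>15)
    Q=np.array([onplane(s,a,c,.123) for c,a in zip(*np.nonzero(m))])[:,:2]
    for A in(W[m][:,:2],Q):
        w=np.linalg.svd(A-A.mean(0),full_matrices=False)[2][0];w*=np.sign(w[1]);t=A@w;nrm=np.array([w[1],-w[0]]);q=A@nrm
        c=w*(t.min()+t.max())/2+nrm*(q.min()+q.max())/2
        print(n,len(A),"yaw",np.degrees(np.arctan2(-w[0],w[1])),"c",c,"len",np.ptp(t),np.ptp(q),"z",np.median(W[m][:,2]))
    cv2.imwrite(f"pics/{n}5.png",f[:,:,::-1])
move(0.608,-.003,.26,-72)
E
```

```text
top 258 yaw 17.465294746864984 c [ 0.60605964 -0.00216035] len 0.1309782779366192 0.020233841382628293 z 0.12327728599085536
top 258 yaw 17.443369607338536 c [ 0.60478197 -0.00275497] len 0.13136603652262524 0.02290716036620044 z 0.12327728599085536
scene 324 yaw 17.773597132176572 c [ 0.60636104 -0.0006324 ] len 0.13345745427045344 0.024354937826317147 z 0.12189163793545466
scene 324 yaw 17.057900524813082 c [0.60836729 0.00349853] len 0.13829398699828704 0.032919624186263374 z 0.12189163793545466
t 7.7 pose [0.555  0.1536 0.3392] rpy [-1.7999e+02  3.0000e-02 -8.1080e+01] F [ 0.2 -0.4  0.4] open 0.0435 => d [ 0.163  -0.0281  0.0792] spin -9.08
```

View pics/scene5.png

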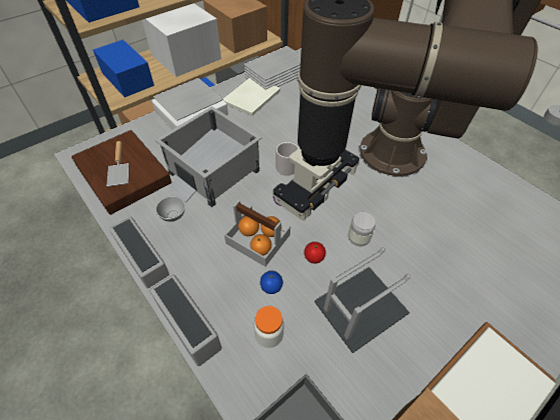

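>>> play_rows(series=[[50,0.03,-0.005,0,-2],[50,0.07,-0.011,0,-5],[50,0.115,-0.019,0.01,-8],[50,0.15,-0.024,0.03,-8.6],[50,0.1615,-0.026,0.06,-8.6],[50,0.1615,-0.0263,0.075,-8.6],[50,0.1615,-0.0263,0.079,-8.6],[50,0.1615,-0.0263,0.079,-8.6]])

```text
clock: 8.5
tool_pos: [0.606, -0.0054, 0.26]
orientation: [180.0, -0.0, -72.7]
force: [0.7, 0.1, 0.7]
opening: 0.0434
```

```bash
python3 -c "
from h import *
move(0.606,-0.002,0.155,-72.5)"
```

```text
t 8.5 pose [ 0.606  -0.0054  0.26  ] rpy [ 1.7995e+02 -1.0000e-02 -7.2730e+01] F [0.7 0.1 0.7] open 0.0434 => d [-0.0033 -0.001   0.105 ] spin -0.23
```

>>> play_rows(series=[[50,-0.003,-0.001,0.03,0],[50,-0.003,-0.001,0.065,0],[50,-0.003,-0.001,0.09,0],[50,-0.003,-0.001,0.102,0],[50,-0.003,-0.001,0.105,0],[0,-0.003,-0.001,0.105,0],[0,-0.003,-0.001,0.105,0],[0,-0.003,-0.001,0.105,0],[0,-0.003,-0.001,0.105,0],[0,-0.003,-0.001,0.105,0]])

```text
clock: 9.5
tool_pos: [0.6051, -0.0023, 0.1552]
orientation: [179.9, 0.0, -72.8]
force: [0.2, -0.5, -7.0]
opening: 0.0136
```

>>> play_rows(series=[[0,0,0,0,0],[0,0,0,0,0],[0,0,0,0,0],[0,0,0,0,0],[0,0,0,0,0]])

```text
clock: 10.0
tool_pos: [0.6053, -0.0022, 0.1553]
orientation: [179.9, 0.0, -72.8]
force: [-6.0, -0.5, 3.7]
opening: 0.0137
```

>>> play_rows(series=[[0,0,0,0,0],[0,0,0,0,0],[0,0,0,0,0]])

```text
clock: 10.3
tool_pos: [0.6053, -0.0022, 0.1553]
orientation: [179.9, 0.0, -72.7]
force: [-6.9, -0.4, 4.5]
opening: 0.0139
```

The grip is stable at 13.9 mm on a bar that is 14 mm thick. Next a slow lift.

>>> play_rows(series=[[0,0,0,-0.003,0],[0,0,0,-0.008,0],[0,0,0,-0.018,0],[0,0,0,-0.03,0],[0,0,0,-0.045,0],[0,0,0,-0.06,0],[0,0,0,-0.072,0],[0,0,0,-0.078,0],[0,0,0,-0.08,0],[0,0,0,-0.08,0]])

```text
clock: 11.3
tool_pos: [0.6061, -0.0019, 0.2351]
orientation: [-180.0, 0.0, -72.7]
force: [-0.3, 0.0, -5.8]
opening: 0.0137
```

```bash
python3 - <<'E'
from h import *
move(0.608,-0.003,0.34,-72)
a=snapshot("scene")["frame"][:,:,::-1];b=snapshot("top")["frame"][:,:,::-1]
c=lambda im,x,y,w,h,k:cv2.resize(im[y:y+h,x:x+w],None,fx=k,fy=k,interpolation=cv2.INTER_CUBIC)
cv2.imwrite("pics/c6.png",np.hstack([c(a,190,130,140,140,2.8),c(b,210,130,140,140,2.8)]))
E
```

```text
t 11.3 pose [ 0.6061 -0.0019  0.2351] rpy [-1.800e+02  1.000e-02 -7.274e+01] F [-0.3  0.  -5.8] open 0.0137 => d [ 0.0016 -0.0015 -0.1049] spin -0.74
```

View pics/c6.png

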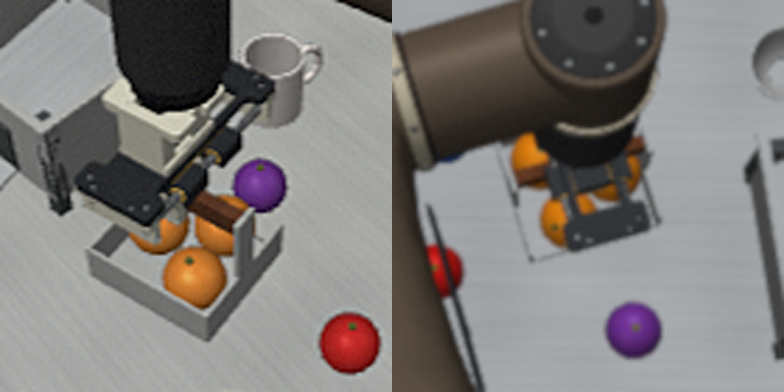

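The tray hangs level in the grip with three oranges, at about 80 mm.

>>> play_rows(series=[[0,0,0,-0.008,0],[0,0,0,-0.02,0],[0,0,0,-0.036,0],[0,0,0,-0.054,0],[0,0,0,-0.072,0],[0,0,0,-0.088,0],[0,0,0,-0.098,0],[0,0,0,-0.103,0],[0,0,0,-0.105,0],[0,0,0,-0.105,0]])

```text
clock: 12.4
tool_pos: [0.6061, -0.0019, 0.3398]
orientation: [180.0, 0.0, -72.7]
force: [0.1, -0.1, -6.0]
opening: 0.0138
```

```bash
python3 - <<'E'
from h import *
move(0.6252,-0.3069,0.34,-81.3)
E
```

```text
t 12.4 pose [ 0.6061 -0.0019  0.3398] rpy [ 1.7996e+02  1.0000e-02 -7.2730e+01] F [ 0.1 -0.1 -6. ] open 0.0138 => d [ 2.969e-01  7.230e-02 -2.000e-04] spin 8.57
```

>>> play_rows(series=[[0,0.004,0.001,0,0.2],[0,0.012,0.003,0,0.5],[0,0.024,0.006,0,1],[0,0.04,0.01,0,1.5],[0,0.06,0.015,0,2.2],[0,0.08,0.02,0,3],[0,0.1,0.025,0,3.8],[0,0.12,0.03,0,4.5],[0,0.14,0.035,0,5.2],[0,0.16,0.04,0,6]])

```text
clock: 13.4
tool_pos: [0.6152, -0.1689, 0.34]
orientation: [180.0, -0.0, -78.8]
force: [-0.0, 0.4, -6.5]
opening: 0.014
```

>>> play_rows(series=[[0,0.025,0.002,0,0.6],[0,0.046,0.004,0,1.1],[0,0.067,0.006,0,1.6],[0,0.086,0.008,0,2],[0,0.103,0.01,0,2.4],[0,0.117,0.012,0,2.6],[0,0.127,0.013,0,2.6],[0,0.133,0.014,0,2.6],[0,0.136,0.014,0,2.6],[0,0.137,0.014,0,2.6]])

```text
clock: 14.4
tool_pos: [0.6287, -0.3035, 0.3402]
orientation: [-180.0, 0.0, -81.3]
force: [-0.2, -0.6, -6.4]
opening: 0.0139
```

```bash
python3 - <<'E'
from h import *
move(0.6252,-0.3069,0.31,-81.3)
s=snapshot("scene");a=s["frame"][:,:,::-1];b=snapshot("top")["frame"][:,:,::-1]
c=lambda im,x,y,w,h,k:cv2.resize(im[y:y+h,x:x+w],None,fx=k,fy=k,interpolation=cv2.INTER_CUBIC)
cv2.imwrite("pics/c7.png",np.hstack([c(a,130,70,160,160,2.4),c(b,310,90,160,190,2.4)[:384]]))
E
```

```text
t 14.4 pose [ 0.6287 -0.3035  0.3402] rpy [-1.800e+02  1.000e-02 -8.132e+01] F [-0.2 -0.6 -6.4] open 0.0139 => d [0.0028 0.004  0.0302] spin -0.02
```

View pics/c7.png

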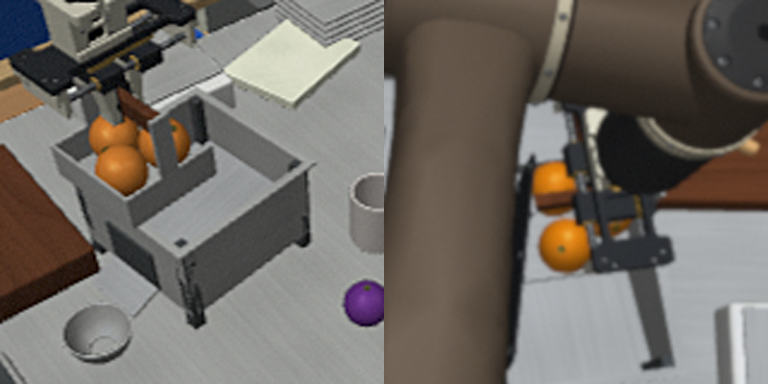

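The scene view shows the tray over the hopper's far side with the back wall towards the camera and the open front towards the hopper's middle. All three oranges are in it. Now I'll lower it onto the rim.

>>> play_rows(series=[[0,0.001,0.001,0.004,0],[0,0.002,0.003,0.01,0],[0,0.003,0.004,0.018,0],[0,0.003,0.004,0.025,0],[0,0.003,0.004,0.03,0],[0,0.003,0.004,0.034,0],[0,0.003,0.004,0.036,0],[0,0.003,0.004,0.036,0]])

```text
clock: 15.3
tool_pos: [0.6251, -0.3073, 0.3051]
orientation: [-180.0, -0.0, -81.3]
force: [-2.4, 0.8, -1.2]
opening: 0.0139
```

It is in contact, since the load went from -6.4 to -1.2 N. Now the first part of the arc.

>>> play_rows(series=[[0,0,0.005,0.002,0],[0,0,0.01,0.004,0],[0,0,0.015,0.006,0],[0,0,0.02,0.009,0],[0,0,0.025,0.012,0]])

```text
clock: 15.8
tool_pos: [0.6025, -0.3114, 0.2951]
orientation: [-179.5, -0.2, -81.3]
force: [2.9, 1.9, 6.2]
opening: 0.017
```

```bash
python3 - <<'E'
from h import *
move(0.6252,-0.3069,0.31,-81.3)
s=snapshot("scene");a=s["frame"][:,:,::-1]
c=lambda im,x,y,w,h,k:cv2.resize(im[y:y+h,x:x+w],None,fx=k,fy=k,interpolation=cv2.INTER_CUBIC)
cv2.imwrite("pics/c8.png",c(a,130,70,160,160,3))
E
```

```text
t 15.8 pose [ 0.6025 -0.3114  0.2951] rpy [-179.55   -0.2   -81.28] F [2.9 1.9 6.2] open 0.017 => d [-0.001  -0.0231 -0.0149] spin 0.02
```

View pics/c8.png

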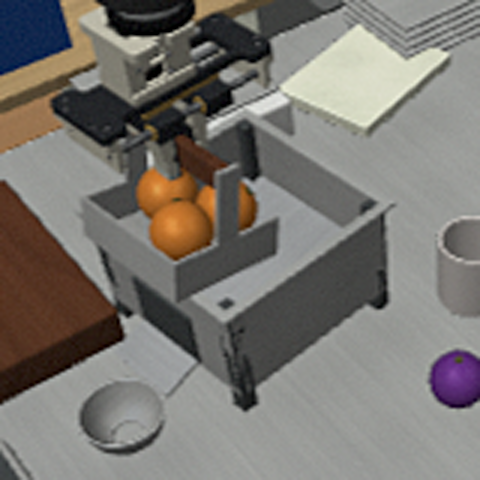

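The tilt works. The jaws have been pushed open to 17 mm, which is about 7° of tilt, with about 7 N of force. I'll carry on.

>>> play_rows(series=[[0,0,0.005,0.003,0],[0,0,0.01,0.0065,0],[0,0,0.015,0.011,0],[0,0,0.02,0.0155,0],[0,0,0.025,0.02,0]])

```text
clock: 16.35
tool_pos: [0.577, -0.3155, 0.2745]
orientation: [-179.7, -0.2, -81.3]
force: [2.1, -0.0, 6.2]
opening: 0.0217
```

```bash
python3 - <<'E'
from h import *
move(0.6252,-0.3069,0.31,-81.3)
s=snapshot("scene");a=s["frame"][:,:,::-1]
c=lambda im,x,y,w,h,k:cv2.resize(im[y:y+h,x:x+w],None,fx=k,fy=k,interpolation=cv2.INTER_CUBIC)
cv2.imwrite("pics/c9.png",c(a,130,70,160,160,3))
E
```

```text
t 16.35 pose [ 0.577  -0.3155  0.2745] rpy [-179.69   -0.18  -81.3 ] F [ 2.1 -0.   6.2] open 0.0217 => d [-0.0012 -0.0489 -0.0355] spin -0.0
```

View pics/c9.png

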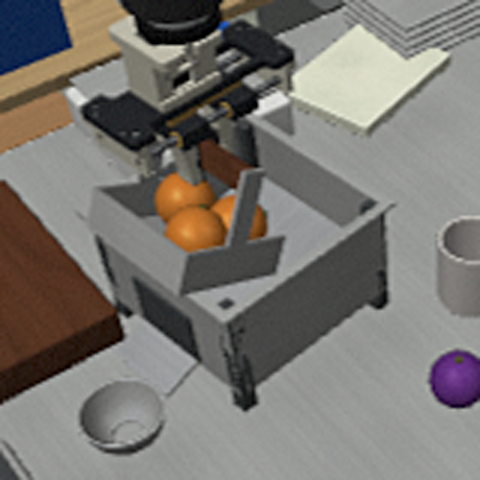

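>>> play_rows(series=[[0,0,0.004,0.005,0],[0,0,0.008,0.01,0],[0,0,0.0125,0.015,0],[0,0,0.015,0.02,0],[0,0,0.0175,0.025,0]])

```text
clock: 16.9
tool_pos: [0.5582, -0.3183, 0.2488]
orientation: [-179.9, -0.1, -81.3]
force: [-3.4, -1.5, 7.1]
opening: 0.0242
```

```bash
python3 - <<'E'
from h import *
move(0.6252,-0.3069,0.31,-81.3)
s=snapshot("scene");a=s["frame"][:,:,::-1]
c=lambda im,x,y,w,h,k:cv2.resize(im[y:y+h,x:x+w],None,fx=k,fy=k,interpolation=cv2.INTER_CUBIC)
cv2.imwrite("pics/c10.png",c(a,130,70,160,160,3))
E
```

```text
t 16.9 pose [ 0.5582 -0.3183  0.2488] rpy [-1.7993e+02 -1.1000e-01 -8.1330e+01] F [-3.4 -1.5  7.1] open 0.0242 => d [-0.0012 -0.068  -0.0612] spin -0.03
```

View pics/c10.png

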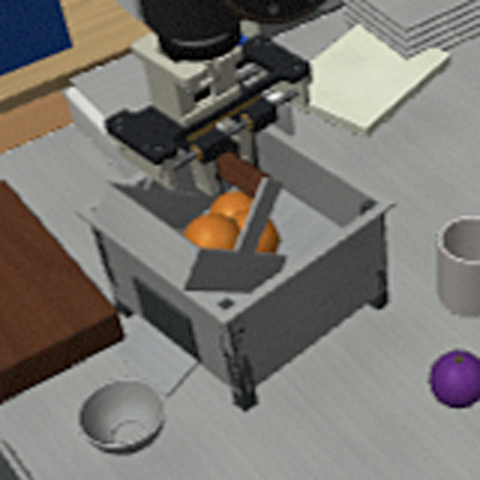

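```bash
cat >> h.py <<'E'
def oranges(s,show=True):
    from scipy.optimize import least_squares
    f=s["frame"];hsv=cv2.cvtColor(f,cv2.COLOR_RGB2HSV).astype(int);W=wmap(s)
    m=(hsv[...,0]>6)&(hsv[...,0]<22)&(hsv[...,1]>190)&(hsv[...,2]>110)&(abs(W[...,0]-.556)<.16)&(abs(W[...,1]+.3175)<.16)&(W[...,2]<.25)
    P=W[m];T=s["camera_from_world"];c=-T[:3,:3].T@T[:3,3];out=[]
    rng=np.random.default_rng(0)
    for k in range(3):
        if len(P)<15: break
        best=None
        for i in range(300):
            q=P[rng.integers(len(P),size=4)]
            A=np.c_[2*q,np.ones(4)]
            try: x=np.linalg.solve(A,(q**2).sum(1))
            except Exception: continue
            ctr=x[:3]
            e=abs(np.linalg.norm(P-ctr,axis=1)-.031)<.0025;n=e.sum()
            if best is None or n>best[0]: best=(n,ctr,e)
        n,ctr,e=best
        r=least_squares(lambda t:np.linalg.norm(P[e]-t,axis=1)-.031,ctr,loss='soft_l1',f_scale=.002)
        out.append((r.x,n)); P=P[np.linalg.norm(P-r.x,axis=1)>.036]
    R=np.radians(8.7)
    for ctr,n in out:
        d=ctr[:2]-[.556,-.3175]
        print("orange",np.round(ctr,3),n,"hopper local",np.round([d[0]*np.cos(R)+d[1]*np.sin(R),-d[0]*np.sin(R)+d[1]*np.cos(R),ctr[2]],3))
E
python3 - <<'E'
from h import *
for n in("scene","top"): print(n);oranges(snapshot(n))
E
```

```text
scene
orange [ 0.599 -0.274  0.147] 31 hopper local [0.049 0.037 0.147]
orange [ 0.549 -0.297  0.118] 33 hopper local [-0.003  0.022  0.118]
orange [ 0.547 -0.354  0.09 ] 44 hopper local [-0.014 -0.035  0.09 ]
top
orange [ 0.535 -0.297  0.092] 155 hopper local [-0.018  0.024  0.092]
orange [ 0.577 -0.281  0.132] 81 hopper local [0.027 0.033 0.132]
orange [ 0.552 -0.36   0.093] 14 hopper local [-0.01  -0.042  0.093]
```

Two oranges are on the hopper floor (z about 0.09 m) and the third is still rolling out. I'll hold and tip slightly more.

>>> play_rows(series=[[0,0,0.002,0.004,0],[0,0,0.004,0.008,0],[0,0,0.004,0.008,0],[0,0,0.004,0.008,0],[0,0,0.004,0.008,0]])

```text
clock: 17.55
tool_pos: [0.5542, -0.3188, 0.2405]
orientation: [-180.0, -0.1, -81.3]
force: [-2.7, -0.3, 6.6]
opening: 0.0254
```

```bash
python3 - <<'E'
from h import *
move(0.6252,-0.3069,0.31,-81.3)
s=snapshot("scene");oranges(s);t=snapshot("top");oranges(t)
a=s["frame"][:,:,::-1];b=t["frame"][:,:,::-1]
c=lambda im,x,y,w,h,k:cv2.resize(im[y:y+h,x:x+w],None,fx=k,fy=k,interpolation=cv2.INTER_CUBIC)
cv2.imwrite("pics/c11.png",np.hstack([c(a,130,70,160,160,2.4),c(b,310,130,160,160,2.4)]))
E
```

```text
t 17.55 pose [ 0.5542 -0.3188  0.2405] rpy [-1.7998e+02 -9.0000e-02 -8.1330e+01] F [-2.7 -0.3  6.6] open 0.0254 => d [-0.0011 -0.072  -0.0695] spin -0.03
orange [ 0.551 -0.357  0.089] 82 hopper local [-0.011 -0.038  0.089]
orange [ 0.527 -0.303  0.096] 53 hopper local [-0.027  0.018  0.096]
orange [ 0.576 -0.279  0.125] 61 hopper local [0.026 0.035 0.125]
orange [ 0.528 -0.301  0.093] 180 hopper local [-0.025  0.021  0.093]
orange [ 0.577 -0.28   0.124] 62 hopper local [0.026 0.034 0.124]
orange [ 0.59  -0.271  0.204] 13 hopper local [0.041 0.041 0.204]
```

View pics/c11.png

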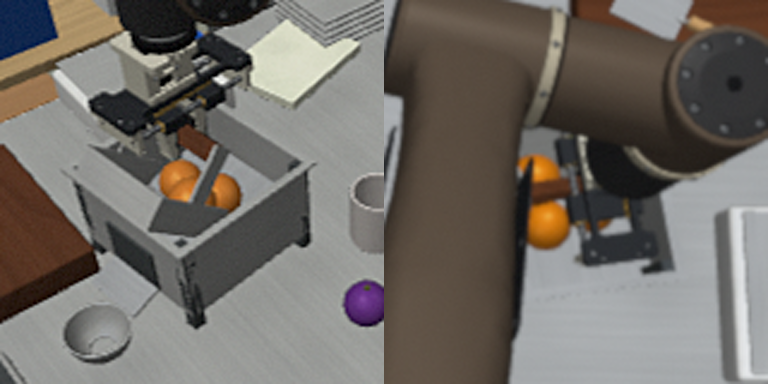

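The third orange is still in the tray at (26,34,125) mm in the hopper frame, held back by the two already out, which rest against the tray's lip. I'll withdraw the tray up its own slope to let it through.

>>> play_rows(series=[[0,0,-0.003,-0.004,0],[0,0,-0.006,-0.007,0],[0,0,-0.009,-0.011,0],[0,0,-0.012,-0.014,0],[0,0,-0.015,-0.017,0],[0,0,-0.015,-0.017,0]])

```text
clock: 18.25
tool_pos: [0.564, -0.3173, 0.2565]
orientation: [179.4, 0.0, -81.4]
force: [-18.9, -4.6, 9.9]
opening: 0.0237
```

```bash
cat > look.py <<'E'
from h import *
import sys
move(0.6252,-0.3069,0.31,-81.3)
s=snapshot("scene");oranges(s);t=snapshot("top");print("top");oranges(t)
a=s["frame"][:,:,::-1];b=t["frame"][:,:,::-1]
c=lambda im,x,y,w,h,k:cv2.resize(im[y:y+h,x:x+w],None,fx=k,fy=k,interpolation=cv2.INTER_CUBIC)
cv2.imwrite(f"pics/{sys.argv[1]}.png",np.hstack([c(a,130,70,160,160,2.4),c(b,310,130,160,160,2.4)]))
E
python3 look.py c12
```

```text
t 18.25 pose [ 0.564  -0.3173  0.2565] rpy [ 1.7935e+02  5.0000e-02 -8.1400e+01] F [-18.9  -4.6   9.9] open 0.0237 => d [-0.0011 -0.0621 -0.0535] spin -0.1
orange [ 0.542 -0.357  0.09 ] 58 hopper local [-0.02  -0.037  0.09 ]
orange [ 0.567 -0.282  0.132] 67 hopper local [0.016 0.034 0.132]
orange [ 0.527 -0.3    0.094] 62 hopper local [-0.026  0.022  0.094]
top
orange [ 0.524 -0.303  0.094] 179 hopper local [-0.03   0.019  0.094]
orange [ 0.568 -0.282  0.132] 74 hopper local [0.017 0.034 0.132]
orange [ 0.525 -0.36   0.093] 25 hopper local [-0.037 -0.038  0.093]
```

View pics/c12.png

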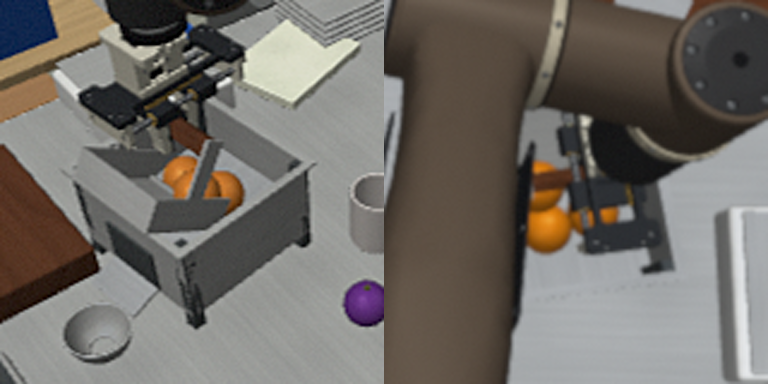

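>>> play_rows(series=[[0,0,0,-0.004,0],[0,0,0.001,-0.009,0],[0,0,0.002,-0.014,0],[0,0,0.003,-0.019,0],[0,0,0.003,-0.019,0]])

```text
clock: 18.85
tool_pos: [0.5667, -0.3161, 0.2759]
orientation: [-179.9, -0.0, -81.3]
force: [-0.5, 1.0, -3.4]
opening: 0.0237
```

```bash
python3 look.py c13
```

```text
t 18.85 pose [ 0.5667 -0.3161  0.2759] rpy [-1.7994e+02 -3.0000e-02 -8.1310e+01] F [-0.5  1.  -3.4] open 0.0237 => d [-0.0003 -0.0592 -0.0341] spin -0.01
orange [ 0.567 -0.282  0.149] 73 hopper local [0.016 0.033 0.149]
orange [ 0.567 -0.363  0.148] 13 hopper local [ 0.004 -0.047  0.148]
top
orange [ 0.552 -0.299  0.093] 72 hopper local [-0.001  0.018  0.093]
orange [ 0.567 -0.281  0.15 ] 84 hopper local [0.017 0.034 0.15 ]
orange [ 0.56  -0.356  0.088] 25 hopper local [-0.002 -0.039  0.088]
```

View pics/c13.png

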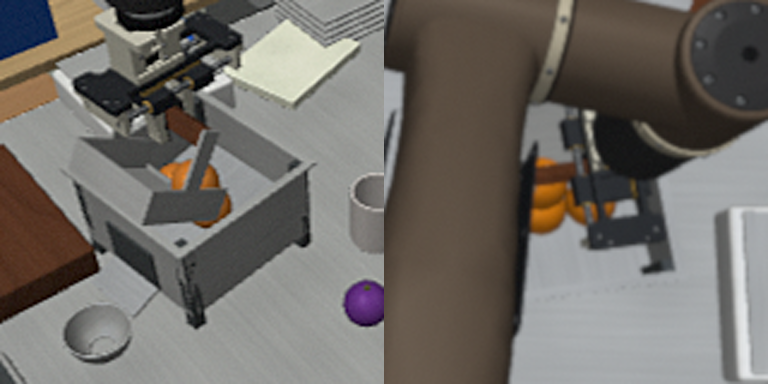

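The tray stays tilted in the grip, and the third orange sits against the sill. The two on the floor are rolling to the low side under the tray, so I'll wait for them and then tip again.

>>> play_rows(series=[[0,0,0,0,0],[0,0,0,0,0],[0,0,0,0,0],[0,0,0,0,0],[0,0,0,0,0]])

```text
clock: 19.45
tool_pos: [0.5664, -0.3162, 0.2753]
orientation: [-180.0, -0.0, -81.3]
force: [1.2, -0.3, -1.8]
opening: 0.0236
```

```bash
python3 look.py c14
```

```text
t 19.45 pose [ 0.5664 -0.3162  0.2753] rpy [-1.7998e+02 -1.0000e-02 -8.1330e+01] F [ 1.2 -0.3 -1.8] open 0.0236 => d [-0.0003 -0.0595 -0.0347] spin -0.03
orange [ 0.568 -0.283  0.148] 70 hopper local [0.017 0.033 0.148]
orange [ 0.555 -0.352  0.089] 12 hopper local [-0.006 -0.034  0.089]
top
orange [ 0.553 -0.3    0.091] 71 hopper local [-0.     0.017  0.091]
orange [ 0.568 -0.282  0.149] 84 hopper local [0.017 0.033 0.149]
orange [ 0.521 -0.317  0.11 ] 24 hopper local [-0.035  0.005  0.11 ]
```

View pics/c14.png

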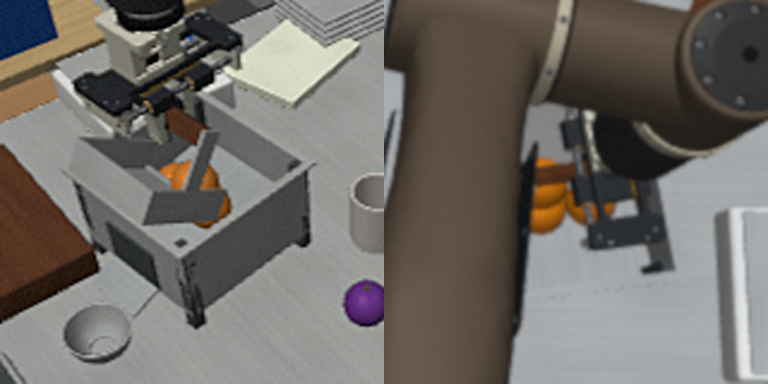

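The lip still rests on the two floor oranges, since the wrist carries only 1.8 N. I'll raise the tray more to let them pass underneath.

>>> play_rows(series=[[0,0,0,-0.004,0],[0,0,0,-0.01,0],[0,0,0,-0.017,0],[0,0,0,-0.024,0],[0,0,0,-0.031,0],[0,0,0,-0.035,0],[0,0,0,-0.035,0],[0,0,0,-0.035,0]])

```text
clock: 20.35
tool_pos: [0.5662, -0.3161, 0.3101]
orientation: [180.0, 0.0, -81.3]
force: [-0.2, -0.5, -5.1]
opening: 0.0232
```

```bash
python3 look.py c15
```

```text
t 20.35 pose [ 0.5662 -0.3161  0.3101] rpy [ 1.800e+02  1.000e-02 -8.133e+01] F [-0.2 -0.5 -5.1] open 0.0232 => d [-0.0002 -0.0597  0.0001] spin -0.03
orange [ 0.565 -0.283  0.184] 59 hopper local [0.014 0.033 0.184]
orange [ 0.627 -0.28   0.073] 36 hopper local [0.076 0.026 0.073]
orange [ 0.637 -0.343  0.072] 45 hopper local [ 0.077 -0.037  0.072]
top
orange [ 0.565 -0.282  0.183] 84 hopper local [0.014 0.033 0.183]
```

View pics/c15.png

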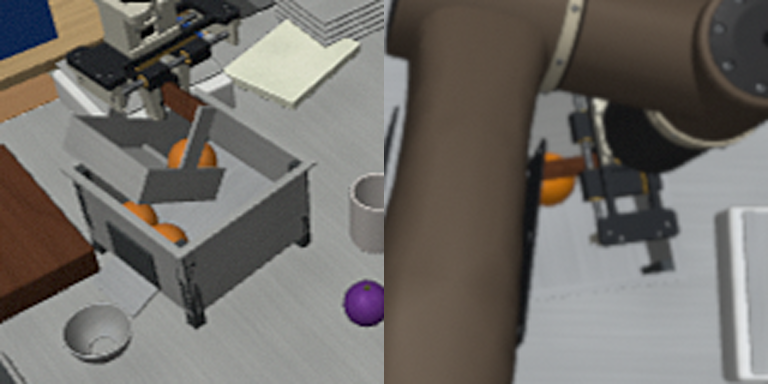

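The two oranges now lie at the low side (z 0.073 m) and the third is alone in the tilted tray. I'll lower it onto the rim again to increase the tilt.

>>> play_rows(series=[[0,0,0.001,0.006,0],[0,0,0.002,0.014,0],[0,0,0.003,0.024,0],[0,0,0.004,0.034,0],[0,0,0.005,0.042,0],[0,0,0.006,0.048,0],[0,0,0.007,0.054,0],[0,0,0.008,0.058,0],[0,0,0.008,0.058,0]])

```text
clock: 21.35
tool_pos: [0.5576, -0.318, 0.2527]
orientation: [179.9, -0.0, -81.3]
force: [-5.1, -0.0, 3.1]
opening: 0.0243
```

```bash
python3 look.py c16
```

```text
t 21.35 pose [ 0.5576 -0.318   0.2527] rpy [ 1.7995e+02 -4.0000e-02 -8.1340e+01] F [-5.1 -0.   3.1] open 0.0243 => d [-0.0008 -0.0685 -0.0573] spin -0.04
orange [ 0.559 -0.282  0.127] 54 hopper local [0.008 0.034 0.127]
orange [ 0.629 -0.269  0.07 ] 16 hopper local [0.079 0.037 0.07 ]
top
orange [ 0.56  -0.283  0.128] 63 hopper local [0.009 0.033 0.128]
```

View pics/c16.png

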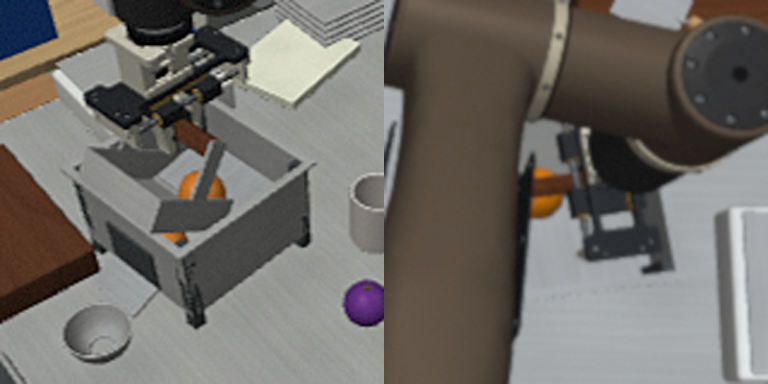

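>>> play_rows(series=[[0,0,0.003,0.004,0],[0,0,0.006,0.008,0],[0,0,0.009,0.012,0],[0,0,0.011,0.016,0],[0,0,0.011,0.016,0],[0,0,0.011,0.016,0]])

```text
clock: 22.05
tool_pos: [0.5486, -0.3195, 0.2376]
orientation: [-179.8, -0.1, -81.3]
force: [-2.2, 0.2, 5.6]
opening: 0.0247
```

```bash
python3 look.py c17
```

```text
t 22.05 pose [ 0.5486 -0.3195  0.2376] rpy [-1.798e+02 -1.100e-01 -8.131e+01] F [-2.2  0.2  5.6] open 0.0247 => d [-0.0008 -0.0777 -0.0724] spin -0.01
orange [ 0.515 -0.291  0.094] 80 hopper local [-0.036  0.032  0.094]
top
orange [ 0.521 -0.289  0.094] 152 hopper local [-0.031  0.033  0.094]
```

View pics/c17.png

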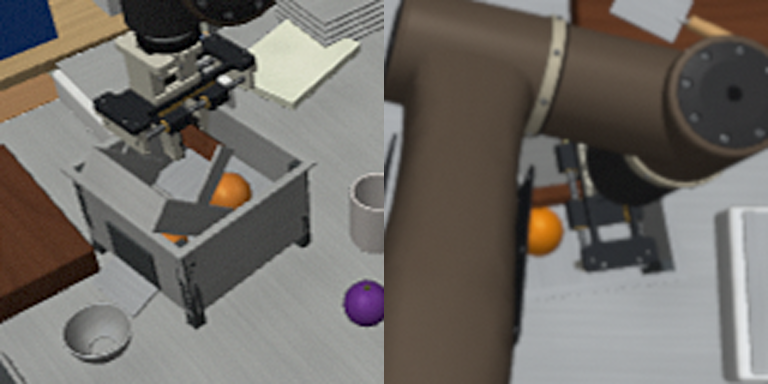

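The third orange is out, at z 0.094 m on the hopper floor, and the tray is empty. I'll lift it straight up.

>>> play_rows(series=[[0,0,0,-0.005,0],[0,0,0,-0.013,0],[0,0,0,-0.023,0],[0,0,0,-0.035,0],[0,0,0,-0.05,0],[0,0,0,-0.065,0],[0,0,0,-0.08,0],[0,0,0,-0.095,0],[0,0,0,-0.105,0],[0,0,0,-0.11,0]])

```text
clock: 23.15
tool_pos: [0.5477, -0.3191, 0.3477]
orientation: [-179.9, -0.0, -81.3]
force: [-0.3, -0.4, -3.3]
opening: 0.0245
```

```bash
python3 look.py c18
```

```text
t 23.15 pose [ 0.5477 -0.3191  0.3477] rpy [-1.7992e+02 -4.0000e-02 -8.1330e+01] F [-0.3 -0.4 -3.3] open 0.0245 => d [-0.0004 -0.0785  0.0377] spin -0.03
orange [ 0.567 -0.273  0.083] 55 hopper local [0.018 0.043 0.083]
orange [ 0.632 -0.347  0.071] 34 hopper local [ 0.071 -0.04   0.071]
orange [ 0.626 -0.281  0.072] 43 hopper local [0.075 0.025 0.072]
top
```

View pics/c18.png

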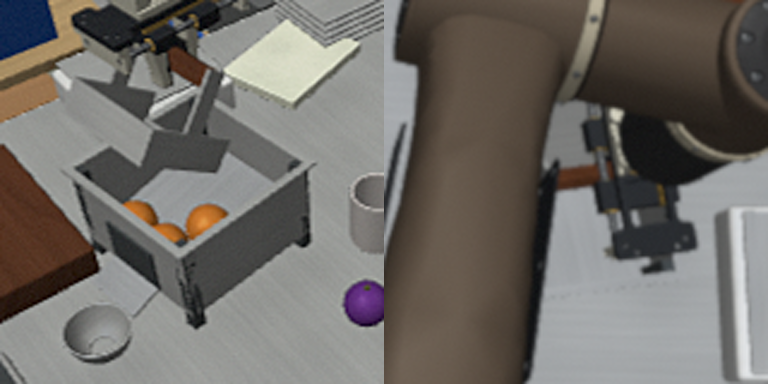

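All three oranges are in the hopper, at z 0.083, 0.071 and 0.072 m, and the tray is clear of them but jammed tilted in the jaws. I'll measure its tilt from the near side wall before levelling it against a rim.

```bash
cat > tilt.py <<'E'
from h import *
import sys
o=get_obs();p=o["tool_pos"];yaw=np.radians(o["orientation"][2]+90)
s=snapshot("scene");W=wmap(s);f=s["frame"];hsv=cv2.cvtColor(f,cv2.COLOR_RGB2HSV)
ex=np.array([np.cos(yaw),np.sin(yaw),0]);ey=np.array([-np.sin(yaw),np.cos(yaw),0])
D=W-p;X=D@ex;Y=D@ey;Z=D[...,2]+.0   # rel to TCP
m=(Y>.062)&(Y<.078)&(abs(X)<.18)&(Z<-.03)&(Z>-.25)&(hsv[...,1]<60)
n,lab,st,_=cv2.connectedComponentsWithStats(m.astype(np.uint8));k=1+np.argmax(st[1:,4]);m=lab==k
A=np.c_[X[m],Z[m]]*1000
print(len(A),"X",A[:,0].min(),A[:,0].max(),"Z",A[:,1].min(),A[:,1].max())
# wall only: far from handle point => min area rect of hull of lower pts
for th in range(-10,70,5):
    c,sn=np.cos(np.radians(th)),np.sin(np.radians(th))
    # tray axes: xt = (c, s) (back up), zt=(-s,c)
    a=A[:,0]*c+A[:,1]*sn; b=-A[:,0]*sn+A[:,1]*c
    q=b<np.percentile(b,1)+45
    print(th,"len x",round(np.percentile(a,99)-np.percentile(a,1)),"z range",round(np.percentile(b,99)-np.percentile(b,1)),"x",np.round(np.percentile(a,[1,99])),"z",np.round(np.percentile(b,[1,99])))
c=cv2.resize(f[40:240,100:320,::-1],None,fx=2.5,fy=2.5);cv2.imwrite(f"pics/{sys.argv[1]}.png",c)
E
python3 tilt.py t1
```

```text
746 X -14.749609774783169 119.60215334537769 Z -164.29703009536414 -30.631592769120196
-10 len x 129 z range 118 x [ -1. 129.] z [-149.  -32.]
-5 len x 127 z range 119 x [ -4. 123.] z [-152.  -33.]
0 len x 125 z range 121 x [ -9. 116.] z [-154.  -33.]
5 len x 126 z range 122 x [-17. 109.] z [-155.  -33.]
10 len x 128 z range 123 x [-28. 100.] z [-156.  -33.]
15 len x 129 z range 122 x [-39.  90.] z [-155.  -33.]
20 len x 130 z range 121 x [-50.  80.] z [-153.  -32.]
25 len x 130 z range 120 x [-61.  70.] z [-149.  -30.]
30 len x 131 z range 118 x [-71.  59.] z [-146.  -28.]
35 len x 131 z range 116 x [-82.  49.] z [-141.  -26.]
40 len x 130 z range 117 x [-92.  38.] z [-141.  -24.]
45 len x 130 z range 121 x [-102.   28.] z [-142.  -21.]
50 len x 129 z range 125 x [-111.   18.] z [-143.  -18.]
55 len x 128 z range 128 x [-120.    8.] z [-143.  -15.]
60 len x 126 z range 130 x [-127.   -1.] z [-142.  -12.]
65 len x 123 z range 131 x [-134.  -11.] z [-140.   -9.]
```

The tilt is about 36°, with the bar 10 mm further up in the jaws. To level it, I'll lay the front part of the underside on the hopper's near rim and slide the handle back, so the contact ahead of the handle turns the front up.

>>> play_rows(series=[[0,0,0.005,0,0],[0,0,0.015,0,0],[0,0,0.03,0,0],[0,0,0.05,0,0],[0,0,0.07,0,0],[0,0,0.09,0,0],[0,0,0.11,0.002,0],[0,0,0.127,0.01,0],[0,0,0.137,0.02,0],[0,0,0.141,0.028,0]])

```text
clock: 24.3
tool_pos: [0.4065, -0.3404, 0.3176]
orientation: [-180.0, 0.0, -81.4]
force: [1.2, -0.8, -3.0]
opening: 0.0243
```

```bash
python3 look.py c19
```

```text
t 24.3 pose [ 0.4065 -0.3404  0.3176] rpy [-1.7999e+02  1.0000e-02 -8.1380e+01] F [ 1.2 -0.8 -3. ] open 0.0243 => d [-0.0003 -0.2212  0.0076] spin -0.08
orange [ 0.637 -0.342  0.073] 44 hopper local [ 0.076 -0.036  0.073]
orange [ 0.626 -0.281  0.072] 39 hopper local [0.074 0.025 0.072]
top
orange [ 0.633 -0.346  0.074] 53 hopper local [ 0.072 -0.04   0.074]
```

View pics/c19.png

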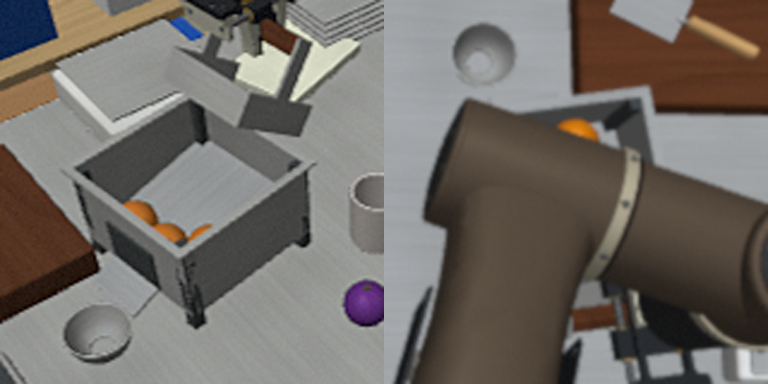

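>>> play_rows(series=[[0,0,0,0.005,0],[0,0,0,0.01,0],[0,0,0,0.014,0],[0,0,0,0.017,0],[0,0,0,0.019,0],[0,0,0,0.019,0]])

```text
clock: 25.0
tool_pos: [0.4082, -0.3402, 0.2988]
orientation: [180.0, 0.0, -81.3]
force: [0.4, 0.7, -2.9]
opening: 0.0242
```

>>> play_rows(series=[[0,0,-0.004,0,0],[0,0,-0.008,-0.001,0],[0,0,-0.013,-0.001,0],[0,0,-0.018,-0.002,0],[0,0,-0.023,-0.002,0]])

```text
clock: 25.5
tool_pos: [0.432, -0.337, 0.3022]
orientation: [-179.9, -0.1, -81.3]
force: [-1.1, 2.4, 4.5]
opening: 0.0218
```

```bash
python3 tilt.py t2
```

```text
611 X -26.411735316498007 107.0453293374261 Z -196.72355676068028 -30.132347355171007
-10 len x 123 z range 149 x [ -3. 120.] z [-181.  -32.]
-5 len x 123 z range 152 x [-10. 112.] z [-185.  -33.]
0 len x 126 z range 154 x [-21. 104.] z [-187.  -33.]
5 len x 127 z range 155 x [-32.  95.] z [-188.  -34.]
10 len x 128 z range 155 x [-43.  85.] z [-188.  -33.]
15 len x 129 z range 154 x [-54.  75.] z [-186.  -32.]
20 len x 129 z range 151 x [-64.  65.] z [-183.  -31.]
25 len x 130 z range 148 x [-75.  55.] z [-178.  -30.]
30 len x 130 z range 144 x [-85.  45.] z [-172.  -28.]
35 len x 132 z range 138 x [-97.  35.] z [-164.  -26.]
40 len x 134 z range 131 x [-109.   25.] z [-156.  -24.]
45 len x 133 z range 127 x [-118.   15.] z [-149.  -22.]
50 len x 135 z range 128 x [-130.    5.] z [-147.  -19.]
55 len x 136 z range 129 x [-141.   -5.] z [-145.  -16.]
60 len x 137 z range 129 x [-152.  -15.] z [-142.  -13.]
65 len x 137 z range 128 x [-161.  -24.] z [-137.   -9.]
```

View pics/t2.png

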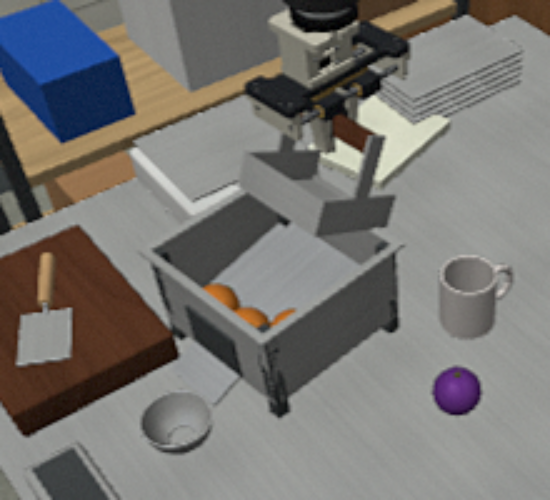

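Levelling works, since the opening is shrinking. I'll continue.

>>> play_rows(series=[[0,0,-0.006,0,0],[0,0,-0.012,0,0],[0,0,-0.018,0.001,0],[0,0,-0.024,0.002,0],[0,0,-0.03,0.003,0],[0,0,-0.036,0.004,0],[0,0,-0.042,0.006,0],[0,0,-0.048,0.008,0],[0,0,-0.052,0.009,0],[0,0,-0.052,0.009,0]])

```text
clock: 26.55
tool_pos: [0.4824, -0.3299, 0.2936]
orientation: [179.9, -0.1, -81.3]
force: [-3.0, -0.7, 11.5]
opening: 0.0178
```

```bash
python3 tilt.py t3|head -1
```

```text
599 X -87.89441947230816 49.139650412682165 Z -194.0399312738735 -30.236109128366053
```

View pics/t3.png

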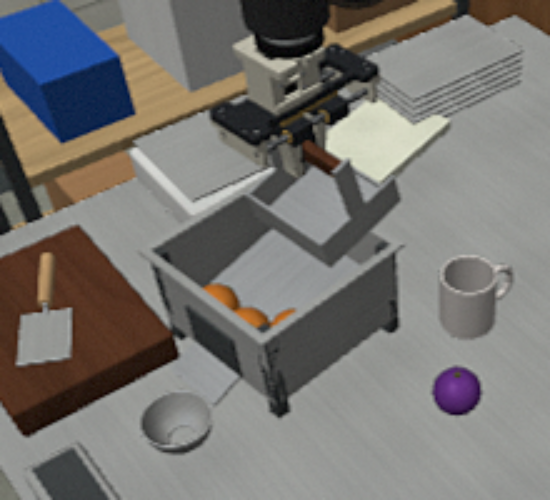

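>>> play_rows(series=[[0,0,0,-0.005,0],[0,0,0,-0.012,0],[0,0,0,-0.022,0],[0,0,0,-0.032,0],[0,0,0,-0.042,0],[0,0,0,-0.05,0],[0,0,0,-0.05,0]])

```text
clock: 27.3
tool_pos: [0.4828, -0.3293, 0.3439]
orientation: [-179.9, -0.1, -81.3]
force: [-0.4, 0.6, -2.2]
opening: 0.0139
```

```bash
sed -i 's/range(-10,70,5)/range(-30,45,5)/' tilt.py; python3 tilt.py t4; python3 look.py c20
```

```text
625 X -64.42106443893731 69.82343852866227 Z -148.39161709845018 -30.688822180705788
-30 len x 124 z range 122 x [  2. 125.] z [-150.  -28.]
-25 len x 126 z range 122 x [ -9. 117.] z [-152.  -29.]
-20 len x 129 z range 121 x [-20. 109.] z [-152.  -31.]
-15 len x 130 z range 120 x [-31.  99.] z [-152.  -32.]
-10 len x 130 z range 117 x [-41.  89.] z [-150.  -33.]
-5 len x 129 z range 115 x [-51.  78.] z [-148.  -34.]
0 len x 130 z range 113 x [-62.  67.] z [-147.  -34.]
5 len x 130 z range 116 x [-73.  57.] z [-149.  -33.]
10 len x 129 z range 119 x [-82.  47.] z [-152.  -33.]
15 len x 128 z range 121 x [-92.  36.] z [-153.  -33.]
20 len x 126 z range 123 x [-101.   25.] z [-155.  -32.]
25 len x 124 z range 125 x [-110.   14.] z [-155.  -30.]
30 len x 121 z range 126 x [-119.    3.] z [-154.  -28.]
35 len x 119 z range 126 x [-126.   -7.] z [-152.  -26.]
40 len x 119 z range 125 x [-133.  -14.] z [-149.  -23.]
t 27.35 pose [ 0.4825 -0.329   0.3428] rpy [-1.7993e+02 -3.0000e-02 -8.1330e+01] F [ 1.1 -1.3 -2.6] open 0.0136 => d [-0.0004 -0.1444  0.0328] spin -0.03
orange [ 0.635 -0.343  0.072] 39 hopper local [ 0.074 -0.037  0.072]
orange [ 0.602 -0.27   0.124] 38 hopper local [0.053 0.04  0.124]
top
```

View pics/t4.png

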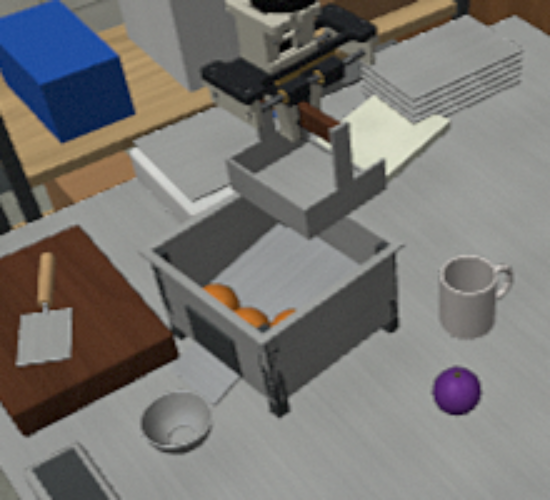

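The tray snapped level in the grip: opening 13.9 mm, tilt 0°, underside about 148 mm below the TCP. Next is the rack, via the area in front of its prong tips.

>>> play_rows(series=[[0,-0.006,-0.002,0,0.2],[0,-0.02,-0.006,0,0.5],[0,-0.042,-0.012,0,1],[0,-0.07,-0.02,0,1.7],[0,-0.1,-0.028,0,2.4],[0,-0.13,-0.037,0,3.1],[0,-0.16,-0.045,0,3.8],[0,-0.19,-0.053,0,4.5],[0,-0.22,-0.062,0,5.2],[0,-0.25,-0.07,0,6]])

```text
clock: 28.45
tool_pos: [0.5135, -0.0697, 0.3419]
orientation: [180.0, 0.0, -87.4]
force: [1.1, 0.7, -2.9]
opening: 0.0137
```

>>> play_rows(series=[[0,-0.03,-0.007,0,0.7],[0,-0.06,-0.01,0,1.4],[0,-0.09,-0.01,0,2.1],[0,-0.12,-0.007,0,2.8],[0,-0.15,0,0,3.5],[0,-0.18,0.01,0,4.2],[0,-0.21,0.022,0,5],[0,-0.235,0.032,0,5.5],[0,-0.25,0.04,0,6],[0,-0.255,0.044,0,6]])

```text
clock: 29.45
tool_pos: [0.4569, 0.1828, 0.3419]
orientation: [180.0, -0.0, -93.2]
force: [-0.0, -0.1, -3.3]
opening: 0.0142
```

```bash
python3 -c "
from h import *
move(0.3644,0.3553,.343,-96.5)"
```

```text
t 29.45 pose [0.4569 0.1828 0.3419] rpy [179.97  -0.   -93.24] F [-0.  -0.1 -3.3] open 0.0142 => d [-0.167   0.1021 -0.0011] spin 3.26
```

>>> play_rows(series=[[0,-0.006,0.004,0,0.3],[0,-0.02,0.012,0,0.7],[0,-0.04,0.024,0,1.2],[0,-0.063,0.038,0,1.7],[0,-0.087,0.053,0,2.2],[0,-0.11,0.067,0,2.6],[0,-0.132,0.081,0,3],[0,-0.15,0.092,0,3.2],[0,-0.162,0.099,0,3.25],[0,-0.167,0.102,0,3.25]])

```text
clock: 30.45
tool_pos: [0.3656, 0.3547, 0.342]
orientation: [180.0, -0.0, -96.6]
force: [1.0, -0.3, -2.9]
opening: 0.0137
```

>>> play_rows(series=[[0,0,0,0.005,0],[0,0,0,0.02,0],[0,0,0,0.04,0],[0,0,0,0.06,0],[0,0,0,0.078,0],[0,0,0,0.09,0],[0,0,0,0.095,0],[0,0,0,0.095,0]])

```text
clock: 31.25
tool_pos: [0.366, 0.3535, 0.2467]
orientation: [180.0, -0.1, -96.6]
force: [0.1, -0.0, -2.5]
opening: 0.0141
```

```bash
cat > rk.py <<'E'
from h import *
import sys
move(0.5134,.3383,.2205,-96.5)
o=get_obs()
for n in("scene","top"):
    s=snapshot(n);f=s["frame"];W=wmap(s)
    r=f.astype(int);p=o["tool_pos"]
    m=(r[...,0]-r[...,2]>18)&(r[...,0]<150)&(np.hypot(W[...,0]-p[0],W[...,1]-p[1])<.1)&(abs(W[...,2]-(p[2]-.037))<.03)
    P=W[m]
    if len(P)>20:
        w=np.linalg.svd(P[:,:2]-P[:,:2].mean(0),full_matrices=False)[2][0];w*=np.sign(w[1]);t=(P[:,:2]-p[:2])@w
        print(n,len(P),"handle yaw",np.degrees(np.arctan2(-w[0],w[1])),"ends rel TCP",t.min(),t.max(),"z",np.percentile(P[:,2],[2,50,98]))
    b=f[:,:,::-1]
    x,y=(300,190) if n=="scene" else (110,160)
    b=cv2.resize(b[y:y+180,x:x+180],None,fx=2.2,fy=2.2,interpolation=cv2.INTER_CUBIC)
    A=b if n=="scene" else np.hstack([A,b])
cv2.imwrite(f"pics/{sys.argv[1]}.png",A)
E
python3 rk.py r1
```

```text
t 31.25 pose [0.366  0.3535 0.2467] rpy [ 1.7999e+02 -6.0000e-02 -9.6610e+01] F [ 0.1 -0.  -2.5] open 0.0141 => d [-0.0018 -0.1481  0.0262] spin -0.11
scene 207 handle yaw -7.030373187288033 ends rel TCP -0.06403100365401201 0.0662275458638724 z [0.1999685  0.21940615 0.22472095]
top 82 handle yaw -8.36124007589186 ends rel TCP -0.06557597501455475 -0.008994958218215457 z [0.21585425 0.22491029 0.22935843]
```

View pics/r1.png

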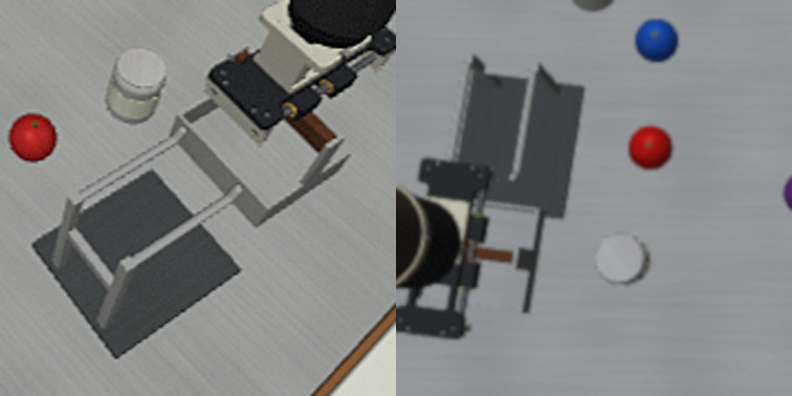

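The tray is in front of the tips, centred on the prongs. The handle's underside is at about 0.198 m, above the 0.182 m tips, and the wall tops are at about 0.145 m, below the prongs. I'll move it in.

>>> play_rows(series=[[0,0,-0.005,0,0],[0,0,-0.015,0,0],[0,-0.001,-0.03,0,0],[0,-0.001,-0.048,0,0],[0,-0.002,-0.066,0,0],[0,-0.002,-0.084,0,0],[0,-0.002,-0.1,0,0],[0,-0.002,-0.115,0,0],[0,-0.002,-0.128,0,0],[0,-0.002,-0.135,0,0]])

```text
clock: 32.35
tool_pos: [0.5015, 0.3402, 0.2469]
orientation: [180.0, -0.0, -96.6]
force: [-0.2, 0.7, -2.9]
opening: 0.0138
```

```bash
python3 rk.py r2
```

```text
t 32.35 pose [0.5015 0.3402 0.2469] rpy [ 1.800e+02 -2.000e-02 -9.663e+01] F [-0.2  0.7 -2.9] open 0.0138 => d [ 0.0005 -0.012   0.0264] spin -0.13
scene 195 handle yaw -6.9343145458844875 ends rel TCP -0.06337314176495831 0.06634138231154525 z [0.20260283 0.22116728 0.22458759]
top 80 handle yaw -9.561854859399267 ends rel TCP -0.06449638977848614 -0.011407513090339234 z [0.21048277 0.222985   0.22797111]
```

View pics/r2.png

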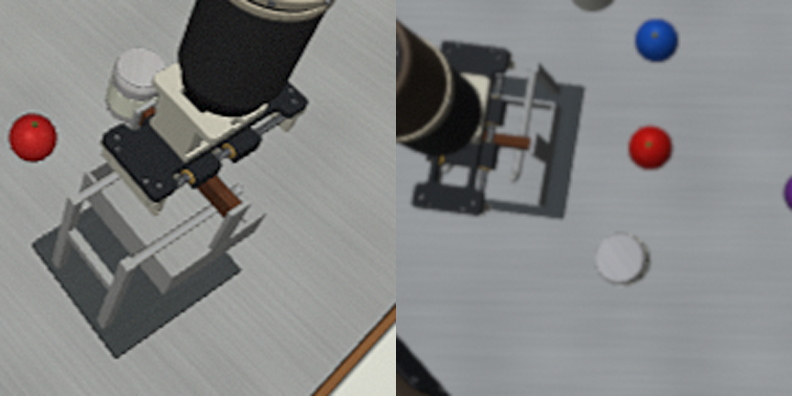

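The prongs now run under the bar and the posts are clear. I'll lower it gently.

>>> play_rows(series=[[0,0,-0.004,0.003,0],[0,0,-0.008,0.008,0],[0,0,-0.008,0.013,0],[0,0,-0.008,0.017,0],[0,0,-0.008,0.02,0],[0,0,-0.008,0.022,0],[0,0,-0.008,0.022,0]])

```text
clock: 33.15
tool_pos: [0.5079, 0.3396, 0.2249]
orientation: [180.0, -0.0, -96.6]
force: [0.3, -0.2, -1.7]
opening: 0.0139
```

>>> play_rows(series=[[0,0,0,0.001,0],[0,0,0,0.002,0],[0,0,0,0.003,0],[0,0,0,0.003,0]])

```text
clock: 33.55
tool_pos: [0.5081, 0.3396, 0.2221]
orientation: [180.0, -0.0, -96.6]
force: [0.0, 0.7, -3.2]
opening: 0.0142
```

>>> play_rows(series=[[0,0,0,0.001,0],[0,0,0,0.002,0],[0,0,0,0.002,0]])

```text
clock: 33.85
tool_pos: [0.5082, 0.3396, 0.2203]
orientation: [-180.0, 0.0, -96.6]
force: [-0.1, -0.6, -1.5]
opening: 0.0137
```

```bash
python3 rk.py r3
```

```text
t 33.85 pose [0.5082 0.3396 0.2203] rpy [-1.7999e+02  1.0000e-02 -9.6580e+01] F [-0.1 -0.6 -1.5] open 0.0137 => d [ 0.0007 -0.0053 -0.0002] spin -0.08
scene 187 handle yaw -6.895264503083837 ends rel TCP -0.06484384670106032 0.06625939818672252 z [0.17544785 0.19444497 0.19779814]
top 76 handle yaw -8.466689324813318 ends rel TCP -0.06428212328363024 -0.010749683172381883 z [0.17995274 0.19656267 0.20156355]
```

View pics/r3.png

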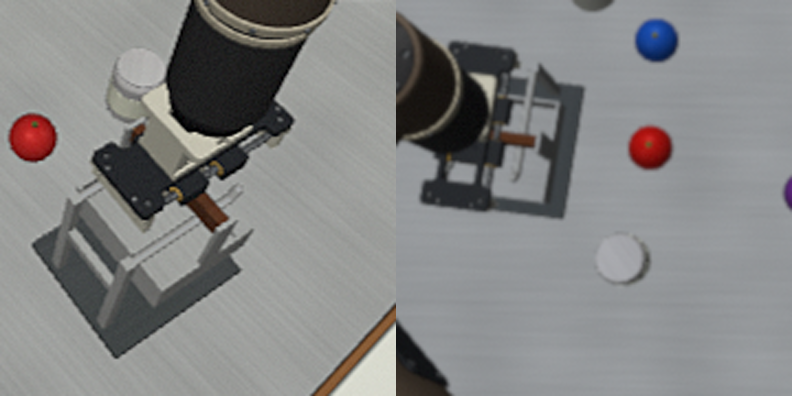

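>>> play_rows(series=[[0,0,0,0.0005,0],[0,0,0,0.001,0],[0,0,0,0.0015,0],[0,0,0,0.0015,0]])

```text
clock: 34.35
tool_pos: [0.5082, 0.3397, 0.2202]
orientation: [-179.9, 0.0, -96.6]
force: [-4.8, -1.4, 9.8]
opening: 0.0139
```

The handle is seated, with 9.8 N upward. I'll ease off 1 mm, then open.

>>> play_rows(series=[[0,0,0,-0.001,0],[20,0,0,-0.001,0],[25,0,0,-0.001,0],[30,0,0,-0.001,0],[35,0,0,-0.001,0],[45,0,0,-0.001,0],[50,0,0,-0.001,0],[50,0,0,-0.001,0]])

```text
clock: 35.15
tool_pos: [0.5081, 0.3396, 0.2196]
orientation: [180.0, -0.0, -96.6]
force: [-0.7, 1.0, 0.2]
opening: 0.0433
```

```bash
python3 rk.py r4
```

```text
t 35.15 pose [0.5081 0.3396 0.2196] rpy [180.    -0.   -96.58] F [-0.7  1.   0.2] open 0.0433 => d [ 0.0007 -0.0054 -0.0009] spin -0.08
scene 202 handle yaw -7.580760462877322 ends rel TCP -0.06461789918471574 0.06602829053726554 z [0.17537977 0.19463889 0.19854173]
top 77 handle yaw -5.356242970803754 ends rel TCP -0.06364738537206195 -0.012254305052058151 z [0.18067806 0.19657228 0.2008668 ]
```

View pics/r4.png

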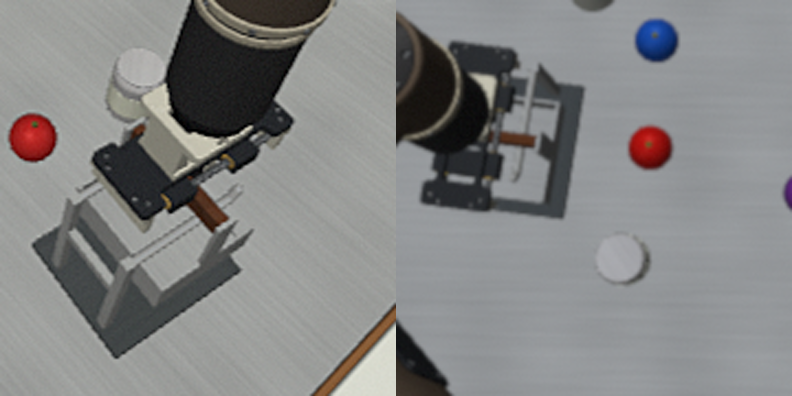

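The jaws are open to 43 mm and the bar stays on both prongs with no load on the wrist. I'll go straight up and away.

>>> play_rows(series=[[50,0,0,-0.005,0],[50,0,0,-0.015,0],[50,0,0,-0.03,0],[50,0,0,-0.05,0],[50,0,0,-0.07,0],[50,0,0,-0.09,0],[50,0,0,-0.11,0],[50,0,0,-0.125,0],[50,0,0,-0.13,0]])

```text
clock: 36.15
tool_pos: [0.5086, 0.3399, 0.3526]
orientation: [-179.9, 0.2, -96.6]
force: [0.6, -0.2, -0.7]
opening: 0.0441
```

>>> play_rows(series=[[50,0.02,0,0,0],[50,0.06,0,0,0],[50,0.1,0,0,0],[50,0.14,0,0,0],[50,0.18,0,0,0],[50,0.21,0,0,0],[50,0.23,0,0,0],[50,0.23,0,0,0]])

```text
clock: 36.95
tool_pos: [0.4807, 0.1085, 0.3496]
orientation: [180.0, -0.0, -96.7]
force: [1.6, 1.4, 0.5]
opening: 0.044
```

```bash
cat > fin.py <<'E'
from h import *
import sys
o=get_obs();print(o["clock"],o["tool_pos"],o["force"])
R=np.radians(-6.5)
for n in("scene","top"):
    s=snapshot(n);f=s["frame"];W=wmap(s);r=f.astype(int);oranges(s)
    m=(r[...,0]-r[...,2]>18)&(r[...,0]<150)&(np.hypot(W[...,0]-.513,W[...,1]-.338)<.11)&(W[...,2]>.16)&(W[...,2]<.22)
    P=W[m];print(n,len(P),"handle mean",P.mean(0),"z",np.percentile(P[:,2],[2,50,98]))
    A=P[:,:2]-[.5134,.3383];lx=A[:,0]*np.cos(R)+A[:,1]*np.sin(R);ly=-A[:,0]*np.sin(R)+A[:,1]*np.cos(R)
    print(" rack local x",lx.min(),lx.max(),"y",ly.min(),ly.max(),"mid",(lx.min()+lx.max())/2,(ly.min()+ly.max())/2)
    cv2.imwrite(f"pics/{sys.argv[1]}_{n}.png",f[:,:,::-1])
E
python3 fin.py f1
```

```text
36.95 [0.48068614 0.10846413 0.34962747] [1.62905489 1.35519874 0.45072476]
orange [ 0.627 -0.28   0.073] 34 hopper local [0.075 0.026 0.073]
orange [ 0.635 -0.345  0.073] 44 hopper local [ 0.074 -0.039  0.073]
scene 554 handle mean [0.5131983  0.34181745 0.19101617] z [0.17523671 0.19439402 0.19804272]
 rack local x -0.010889627358257315 0.009563300547631114 y -0.06345959615533459 0.06712619533027027 mid -0.0006631634053131004 0.0018332995874678418
orange [ 0.629 -0.286  0.071] 118 hopper local [0.077 0.02  0.071]
orange [ 0.585 -0.238  0.079] 160 hopper local [0.041 0.074 0.079]
orange [ 0.634 -0.345  0.073] 164 hopper local [ 0.073 -0.039  0.073]
top 12 handle mean [0.51655703 0.40027916 0.19793348] z [0.1918725  0.19817593 0.20325862]
 rack local x -0.009519624171548634 0.0018471766237510602 y 0.05869625947883055 0.064775625062079 mid -0.003836223773898787 0.06173594227045477
```

View pics/f1_scene.png

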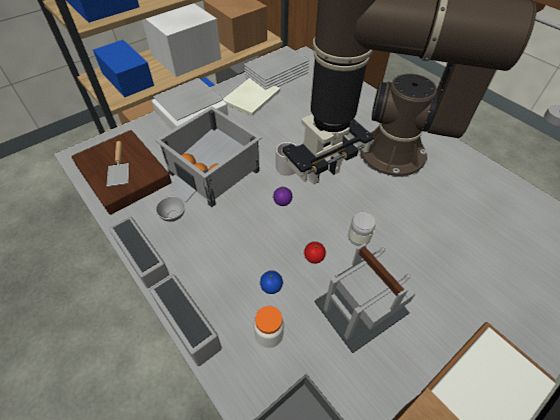

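View pics/f1_top.png

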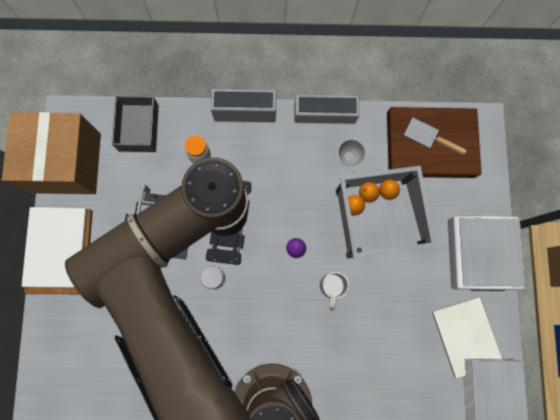

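The scene view shows the tray hanging level by its bar (380,270) on both prongs. The top view shows the three oranges in the hopper at (356,205), (369,192) and (390,190), and the other objects at the same pixels as at the start. I'll settle for a moment and hand in.

>>> play_rows(series=[[50,0,0,0,0],[50,0,0,0,0],[50,0,0,0,0],[50,0,0,0,0],[50,0,0,0,0]])

```text
clock: 37.55
tool_pos: [0.4818, 0.1114, 0.3495]
orientation: [180.0, -0.0, -96.6]
force: [0.6, -0.6, -0.2]
opening: 0.0438
```

```bash
python3 - <<'E'
from h import *
from plant import close_job
oranges(snapshot("top"))
print(close_job())
E
```

```text
orange [ 0.629 -0.284  0.078] 82 hopper local [0.077 0.022 0.078]
orange [ 0.633 -0.344  0.073] 158 hopper local [ 0.072 -0.038  0.073]
orange [ 0.585 -0.239  0.079] 147 hopper local [0.04  0.074 0.079]
the job is handed in; nothing more can be done
None
```

The job is handed in at 37.6 s: all three oranges are in the hopper and the empty tray hangs on the rack, released. No verdict was reported, so this rests on my own camera checks.

**What I did**
- I gripped the tray by its handle and lifted it about 80 mm with the three oranges in it.
- The tool cannot tilt, so I rested the back of the tray on the hopper's far rim and swung the handle forward and down. The bar turned in the pads and the tray tipped.
- I levelled the empty tray against the hopper's near rim, brought it in from the prong tips, lowered it and let go.

**Last checks**
- **Oranges:** all three are at rest between z 0.073 and 0.079 m, well below the rim and inside the mouth limits.
- **Tray:** the handle is within about 2 mm of the best place, its top at 0.198 m, and the tray looks level in the picture.
- **Rack force:** the wrist read about 10 N at most while I seated the tray.
- **Bystanders:** they show at the same pixels as at the start; I did not measure them again.
- **Arm:** it is clear, with no load on the wrist.

**What went wrong on the way**
- **First grasp:** it slipped because I lifted before the fingers had closed. The tray dropped back upright with its oranges, and I do not know how high it had been lifted.
- **Third orange:** it was held back by the first two and needed a second tip.

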